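# Sort the rinsed sample tubs onto drying pegs and start the blower

### The arm

A 6-joint arm with a two-finger parallel gripper is mounted at the origin on the work surface. World frame = base frame: x ahead of the robot, y to its left, z up, the work surface at z = 0. Lengths are in m, angles in rad, forces in N, time in s.
With the tool pointing down it reaches from about 0.3 to 0.775 m from the base axis. Payload 14.6 kg.
Tool frame: the origin (TCP) lies midway between the tips of the shut fingers; the grasp point (between the pads) lies 19 mm behind it; z points along the fingers, y is the line along which they close (so a half turn about z gives the same grasp; the last joint's range is limited). The gripper opens to 94 mm and grips with 3 to 60 N. Pads are 16 mm wide; open, the fingers measure 119 mm over their backs; the gripper's body (75 mm by 177 mm) begins 78 mm behind the grasp point.
Start: joints at [1.28, 0.3, 1.521, -0, 1.321, -0.067], TCP at [0.122, 0.536, 0.205] pointing down, gripper open.
Joint ranges: [-3.03, 3.03], [-0.79, 2.21], [0.23, 2.52], [-1.04, 4.18], [0, 3.07], [-2.55, 2.55]. Speed limits (rad/s): [2.22, 2.22, 2.57, 3.14, 3.14, 3.14].

### API

Orientations are given as [roll, pitch, yaw] about the fixed x, y, z axes, in that order (R = Rz(yaw) Ry(pitch) Rx(roll)).
In Python, from station import ctrl gives the robot as it stands. The module is installed in compiled form; this text tells all that it offers.
- The arm moves only by the tool servo_tool, never from a script. Its argument "plan" is a list of rows, each a list of 7 numbers: the opening in per cent of the stroke, from 0 (shut) to 100 (fully open), then the shift along the tool's x, y, z in m, then the turn, a rotation vector about the tool's x, y, z in rad. A call has exactly 8 rows; each row shifts and turns the commanded pose from where the row before left it, along the tool's axes as they then stand; what a row does not reach is not made up. A row lasts 1/8 s, in which the tool goes at most 62.5 mm and 10.7 degrees, less where a joint would pass 70% of its speed; a pose out of reach is approached as far as the arm can. A call with a gripper value outside its range is refused whole. The fingers move at their own pace and stop on an object; "force" is the grip in N (left out, the last holds). Time passes only in rows, so rows that do not move let the fingers close, or fill a call up. It gives the time, the measured TCP pose, the force, the opening and the grip force at its end, in the units of the state.
- ctrl.get_obs(): the state, without advancing time (a new reading comes with each control period).
- ctrl.camera(name): name is "side" or "top" or "wrist"; returns a dict with "pixels" (420x560x3 uint8, red, green, blue), "z_map" (420x560 float32, m along the optical axis (not along the pixel's ray), 0 where there is no reading), "mtx" (3x3 intrinsics, pixels), "pose" (4x4, takes a point from camera to world coordinates). Camera axes: x right, y up, looking along -z (the intrinsics and any distortion apply to the point x, -y, -z); pixel columns grow to the right and rows downward; lengths in m; the calibration is good to about 2 mm. The wrist camera is an equidistant fisheye: a pixel r from the principal point sees the ray r / f radians off the axis. A picture is of the moment at which its call begins.
- ctrl.hand_in(): hands the job in; it is judged then, once.
The state is a dict: "time_s": time; "qpos": joint angles; "joint_vel": joint speeds; "tau": joint torques, N m; "ee_pos": TCP position; "eef_rot": TCP orientation; "force": force on the tool from outside, world axes, zero at the start; "moment": the same for the moment, N m; "grip_width": finger opening in m; "grip_force": force on a finger pad.
Only numpy, scipy, OpenCV 4.12 (cv2) and the standard library are available. Lean on these libraries where they do the work, as an engineer would, in place of code of your own. Each camera call takes 0.05 s, during which the arm holds its last target. There are 200 camera calls.

### The job

The rinsed sample tubs lie on the bench with the mark on their undersides out of view. Turn each one over, read the mark, and stand it mouth down over a drying peg, fully home with its rim resting on the steel plate: tubs marked with a disc go on the round pegs, tubs marked with a bar on the flat pegs, one tub to a peg. When all the tubs are on their pegs, and not before, take the key plate from its wooden block and push its tongue fully into the blower's interlock slot, then push the blower's lever fully over to the side away from the robot.

Things in the scene. Friction and masses are not known exactly. Their poses are not given: they have to be found in the camera images.
- tub_d1_mid (a point): open square plastic tub 58 x 58 x 100 mm, wall 3, base 4 mm, 90 g, rigid, one of up to four alike (None if absent); point: its centre; x axis: from closed base to open mouth; y, z: across the flats. On the base's outside a dark mark: a DISC of 28 mm diameter. Starts lying on a flat side, mouth roughly to the robot's left (+y), base and mark to its right
- tub_d2_mid (a point): open square plastic tub 58 x 58 x 100 mm, wall 3, base 4 mm, 90 g, rigid, one of up to four alike (None if absent); point: its centre; x axis: from closed base to open mouth; y, z: across the flats. On the base's outside a dark mark: a DISC of 28 mm diameter. Starts lying on a flat side, mouth roughly to the robot's left (+y), base and mark to its right
- tub_b1_mid (a point): open square plastic tub 58 x 58 x 100 mm, wall 3, base 4 mm, 90 g, rigid, one of up to four alike (None if absent); point: its centre; x axis: from closed base to open mouth; y, z: across the flats. On the base's outside a dark mark: a straight BAR 44 x 11 mm. Starts lying on a flat side, mouth roughly to the robot's left (+y), base and mark to its right
- tub_b2_mid (a point): open square plastic tub 58 x 58 x 100 mm, wall 3, base 4 mm, 90 g, rigid, one of up to four alike (None if absent); point: its centre; x axis: from closed base to open mouth; y, z: across the flats. On the base's outside a dark mark: a straight BAR 44 x 11 mm. Starts lying on a flat side, mouth roughly to the robot's left (+y), base and mark to its right
- round_rack_peg1 (a point): foot of a ROUND drying peg, 28 mm diameter, tapered tip, upright, 65 mm tall above this point on the top of its fixed steel plate (90 x 230 mm, 15 mm thick, lying on the bench); its twin stands 140 mm away along y. The two plates stand side by side beyond the tubs, either one left. A tub fully home has its rim on the plate, its centre 50 mm above this point
- round_rack_peg2 (a point): foot of a ROUND drying peg, 28 mm diameter, tapered tip, upright, 65 mm tall above this point on the top of its fixed steel plate (90 x 230 mm, 15 mm thick, lying on the bench); its twin stands 140 mm away along y. The two plates stand side by side beyond the tubs, either one left. A tub fully home has its rim on the plate, its centre 50 mm above this point
- flat_rack_peg1 (a point): foot of a FLAT drying peg, section 10 x 30 mm (30 along y), upright, 65 mm tall above this point on the top of its fixed steel plate (90 x 230 mm, 15 mm thick, lying on the bench); its twin stands 140 mm away along y. The two plates stand side by side beyond the tubs, either one left. A tub fully home has its rim on the plate, its centre 50 mm above this point
- flat_rack_peg2 (a point): foot of a FLAT drying peg, section 10 x 30 mm (30 along y), upright, 65 mm tall above this point on the top of its fixed steel plate (90 x 230 mm, 15 mm thick, lying on the bench); its twin stands 140 mm away along y. The two plates stand side by side beyond the tubs, either one left. A tub fully home has its rim on the plate, its centre 50 mm above this point
- blower (a joint): switch lever of the drying blower, on a small grey block fixed to the bench at the left: 0 = off, leaning towards the robot; 1.0 rad = fully on, leaning away from the robot (+x). It stays where it is left
- blower_tip (a point): centre of the 26 mm black ball on top of that 80 mm lever; it swings in the world's x-z plane from 0.5 rad this side of upright to 0.5 rad beyond, about an axis 22 mm above the bench; a push of a few newtons moves it
- key_grip (a point): interlock key plate, steel, 120 g: a grip 48 mm wide, 12 mm thick, 55 mm tall, and below it a tongue 36 mm wide, 5 mm thick, 40 mm long; 95 mm tall in all. This point: centre of the grip, 67.5 mm above the tongue's end. z up, x across the thickness, y across the width. It starts upright, its tongue 15 mm deep in a slot of a low wooden block 25 mm high (fixed)
- lock_slot (a point): centre of the mouth of the blower's interlock slot, in the top of a grey metal block 50 x 70 mm and 45 mm high, fixed at the left of the bench; the slot runs straight down through the block, 8.5 mm along this point's x by 40 mm along its y. Fully home, the key's grip rests on the block, its centre 27.5 mm above this point
Not all that is in view belongs to the job. Leave any red look-alike of the part that bears lock_slot alone.

How it is judged:
By the outcome, as a careful person would: the job done as asked, in the order asked, and still so for the second after the job is handed in, with the robot touching nothing.
Of tub_d1, tub_d2, tub_b1, tub_b2 only 3 to 4 are there at a start; the rules pass over those that are not, and their reading is None.
At some moment in a run one of tub_d1, tub_d2, tub_b1, tub_b2 may be knocked a few centimetres aside while the robot is not near it.
It also fails if it takes over 210 s, if anything falls off the work surface, if the arm or the gripper's body presses on something with over 40 N, if the wrist force passes 120 N, or if a joint passes its speed limit or range.

## Working session

There is one attempt and no reset: what is moved stays moved. The work goes in short steps, Python scripts to look and compute and a tool call to move; the robot and the scene stay as the last step left them, time stands still between calls to the robot, and variables do not carry over. Pictures are saved under pics/ and viewed, at most 14 in all, crops included, and the job is handed in when it is done.

Besides the shell and the picture viewer there is one more tool, called after "Emit:" as name([rows], argument=value, ...), one row to a line, values as JSON. servo_tool: Moves the arm, as the interface text tells. Its arguments: {"type":"object","properties":{"plan":{"type":"array","items":{"type":"array","items":{"type":"number"}}},"force":{"type":"number"}},"required":["plan"]}

```bash
mkdir -p pics
cat > h.py <<'E'
import numpy as np, cv2
from station import ctrl
from scipy.spatial.transform import Rotation as R
def snap(name,fn=None):
    c=ctrl.camera(name)
    if fn: cv2.imwrite('pics/'+fn+'.png',c['pixels'][:,:,::-1])
    return c
def pts(c):
    """world point per pixel (pinhole, from depth)"""
    z=c['z_map'];K=c['mtx'];v,u=np.mgrid[:z.shape[0],:z.shape[1]]
    P=np.stack([(u-K[0,2])/K[0,0]*z,-(v-K[1,2])/K[1,1]*z,-z],-1)
    return P@c['pose'][:3,:3].T+c['pose'][:3,3]
def st():
    o=ctrl.get_obs()
    print('t',round(o['time_s'],2),'p',np.round(o['ee_pos'],4),'rpy',np.round(o['eef_rot'],4),'F',np.round(o['force'],1),'w',round(float(o['grip_width']),4),'gf',o['grip_force'],'q',np.round(o['qpos'],3))
    return o
E
python3 - <<'E'
from h import *
st()
for n in('top','side','wrist'):
    c=snap(n,n+'0');print(n,c['mtx'].round(1).tolist(),c['pose'].round(3).tolist(),(c['z_map']>0).mean())
E
```

```text
t 0.0 p [0.122  0.536  0.2049] rpy [-3.1404 -0.      2.9178] F [-0.7 -0.4  0.3] w 0.0944 gf 0.0 q [ 1.28   0.3    1.522 -0.     1.321 -0.067]
top [[447.4, 0.0, 284.2], [0.0, 447.4, 206.2], [0.0, 0.0, 1.0]] [[0.028, 0.999, -0.038, 0.43], [-0.999, 0.029, 0.024, 0.045], [0.026, 0.037, 0.999, 1.303], [0.0, 0.0, 0.0, 1.0]] 0.9957950680272109
side [[431.3, 0.0, 289.5], [0.0, 431.3, 220.2], [0.0, 0.0, 1.0]] [[0.766, 0.467, -0.442, 0.03], [-0.642, 0.57, -0.512, -0.502], [0.013, 0.676, 0.737, 0.871], [0.0, 0.0, 0.0, 1.0]] 0.9959608843537415
wrist [[325.2, 0.0, 275.3], [0.0, 325.2, 204.6], [0.0, 0.0, 1.0]] [[0.221, -0.936, -0.275, 0.041], [0.975, 0.212, 0.063, 0.555], [-0.001, -0.282, 0.96, 0.383], [0.0, 0.0, 0.0, 1.0]] 0.9959948979591837
```

View pics/top0.png

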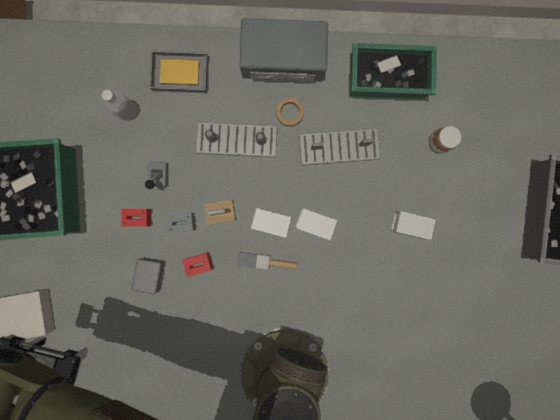

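View pics/side0.png

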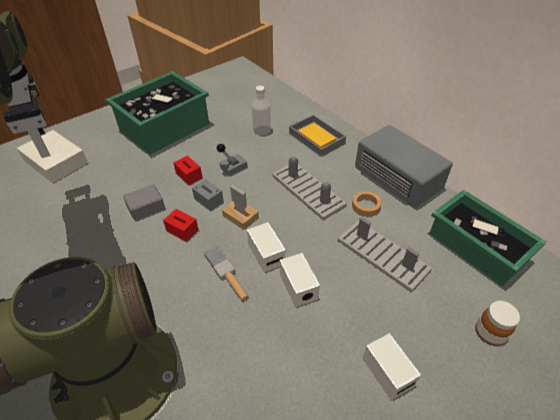

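Top view: three tubs at about (271,222), (317,224) and (414,226). Round rack pegs are at (211,134) and (261,138), flat pegs at (317,146) and (366,142). The key in its wooden block is at (220,212), the grey lock block at (180,223), red look-alikes at (136,217) and (197,264), and the lever ball at (150,184). The side view shows a disc on the middle tub and bar-like marks on the other two.

Run:
```python
from h import *
c=snap('top');P=pts(c);im=c['pixels'].astype(int)
hsv=cv2.cvtColor(c['pixels'],cv2.COLOR_RGB2HSV)
z=P[...,2]
print('bench z',np.median(z[280:330,330:480]))
m=((hsv[...,2]>150)&(hsv[...,1]<60)&(z>.035)&(z<.08)).astype(np.uint8)
cs,_=cv2.findContours(m,cv2.RETR_EXTERNAL,cv2.CHAIN_APPROX_NONE)
for k in cs:
    if cv2.contourArea(k)<150: continue
    q=P[k[:,0,1],k[:,0,0],:2].astype(np.float32)
    mm=np.zeros_like(m);cv2.drawContours(mm,[k],-1,1,-1);S=P[mm>0]
    print('tub',k.reshape(-1,2).mean(0).round(),cv2.minAreaRect((q*1000).astype(np.float32)),np.median(S,0).round(3))
# things by height: pegs
for lo,hi,nm in((.055,.12,'tall'),):
    m=((z>lo)&(z<hi)).astype(np.uint8)
    n,l,s,ce=cv2.connectedComponentsWithStats(m)
    for i in range(1,n):
        if 8<s[i,4]<1500:
            S=P[l==i];print(nm,ce[i].round(),s[i,4],np.median(S,0).round(3),S.max(0).round(3),S.min(0).round(3))
s=snap('side')
A=cv2.resize(c['pixels'][110:290,110:290],(540,540),interpolation=cv2.INTER_CUBIC)
cv2.imwrite('pics/topcrop.png',A[:,:,::-1])
B=np.vstack([cv2.resize(s['pixels'][210:310,240:390],(600,400)),])
C=cv2.resize(s['pixels'][330:400,360:425],(186,200))
B=np.vstack([B[:400],np.hstack([C,np.zeros((200,414,3),np.uint8)])])
cv2.imwrite('pics/marks.png',B[:,:,::-1])
```

```text
bench z -0.0005519190856463352
tub [ 21. 316.] ((153.63314819335938, 730.74755859375), (118.26493835449219, 124.3402328491211), 11.241528511047363) [0.156 0.724 0.05 ]
tub [415. 225.] ((434.1903076171875, -355.0920715332031), (100.50967407226562, 57.62160873413086), 78.42158508300781) [ 0.434 -0.354  0.058]
tub [317. 224.] ((429.6437683105469, -76.66192626953125), (99.93956756591797, 57.67673873901367), 72.35043334960938) [ 0.43  -0.077  0.058]
tub [271. 223.] ((430.36981201171875, 50.05234909057617), (99.93550109863281, 58.01390075683594), 76.83209991455078) [0.43  0.05  0.058]
tub [389.  64.] ((890.183349609375, -270.47308349609375), (27.293275833129883, 59.40839767456055), 23.400253295898438) [ 0.89  -0.27   0.057]
tall [389.  64.] 189 [ 0.89  -0.271  0.058] [ 0.92  -0.233  0.063] [ 0.865 -0.311  0.055]
tall [368.  76.] 11 [ 0.852 -0.212  0.057] [ 0.858 -0.206  0.06 ] [ 0.846 -0.218  0.055]
tall [399.  79.] 20 [ 0.847 -0.301  0.057] [ 0.856 -0.292  0.059] [ 0.835 -0.31   0.055]
tall [391.  81.] 10 [ 0.841 -0.278  0.057] [ 0.847 -0.272  0.059] [ 0.832 -0.284  0.055]
tall [120. 105.
[... 479 characters left out ...]
-0.087  0.056]
tall [150. 183.] 91 [0.525 0.377 0.1  ] [0.548 0.39  0.11 ] [0.511 0.366 0.055]
tall [217. 212.] 95 [0.455 0.197 0.104] [0.464 0.221 0.11 ] [0.446 0.174 0.061]
tall [271. 223.] 650 [0.431 0.051 0.058] [0.467 0.103 0.065] [ 0.392 -0.003  0.055]
tall [317. 224.] 631 [ 0.429 -0.078  0.058] [ 0.471 -0.022  0.066] [ 0.389 -0.131  0.055]
tall [416. 225.] 632 [ 0.434 -0.355  0.058] [ 0.471 -0.303  0.065] [ 0.397 -0.409  0.055]
tall [263. 365.] 218 [0.047 0.06  0.079] [0.09  0.088 0.119] [-0.013  0.029  0.055]
tall [299. 349.] 11 [ 0.087 -0.037  0.061] [ 0.09  -0.032  0.069] [ 0.082 -0.04   0.056]
tall [254. 393.] 23 [-0.031  0.08   0.069] [-0.028  0.088  0.089] [-0.04   0.076  0.056]
```

View pics/marks.png

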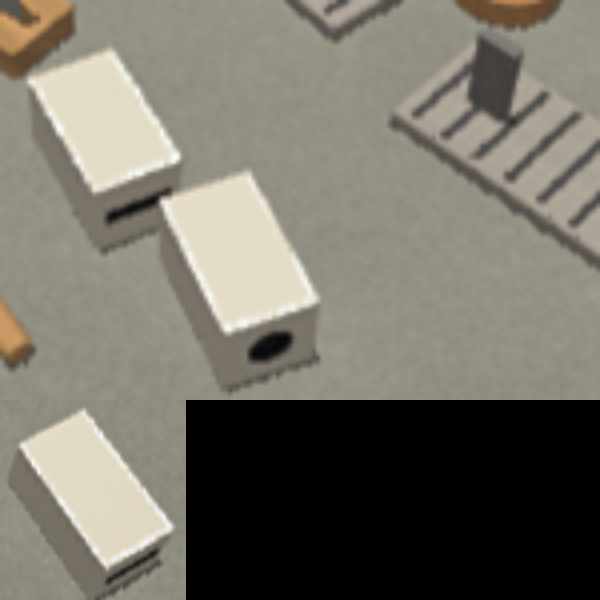

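View pics/topcrop.png

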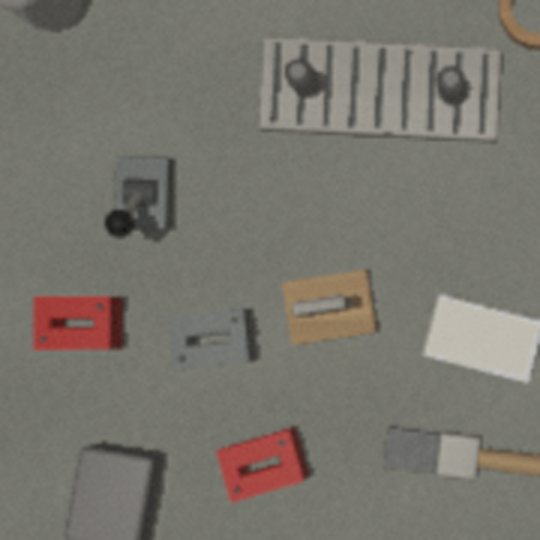

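The marks read as follows: middle tub (y=-0.077) is a disc, left tub (0.05) and right tub (-0.355) are bars. The crop shows the free lock slot in the grey block at crop (213,340), the key at crop (325,303), and the lever ball at crop (119,222).

I'll grasp each tub across its flats with the tool tilted 45°, so a 90° turn leaves the gripper above and to the left, clear of neighbouring tubs.

```bash
cat >> h.py <<'E'
def rot(a,phi):
    """tool orientation: closing axis across heading a (rad), tilt phi towards the heading"""
    u=np.array([np.cos(a),np.sin(a),0]);y=np.array([np.sin(a),-np.cos(a),0])
    z=np.sin(phi)*u-np.array([0,0,np.cos(phi)])
    return np.stack([np.cross(y,z),y,z],1)
def steps(p1,R1,n,op,p0=None,R0=None):
    """rows of tool-frame shifts and turns from the present pose to p1,R1 (p1: TCP)"""
    if p0 is None:
        o=ctrl.get_obs();p0=np.array(o['ee_pos']);R0=R.from_euler('xyz',o['eef_rot']).as_matrix()
    p,Rc=p0.copy(),R0.copy();rv=R.from_matrix(R0.T@R1).as_rotvec();rows=[]
    for i in range(1,n+1):
        d=np.round(Rc.T@(p0+(p1-p0)*i/n-p),3)
        w=np.round(R.from_matrix(Rc.T@R0@R.from_rotvec(rv*i/n).as_matrix()).as_rotvec(),2 if i<n else 3)
        rows.append([op]+[float(x)+0. for x in d]+[float(x)+0. for x in w]);p=p+Rc@d;Rc=Rc@R.from_rotvec(w).as_matrix()
    for i in range(0,n,8): print(str(rows[i:i+8]).replace(' ',''))
    return p,Rc
def grasp_tcp(g,R1): return np.array(g)+R1[:,2]*.019
E
python3 - <<'E'
from h import *
a=np.radians(72.35);R1=rot(a,np.radians(45));u=np.array([np.cos(a),np.sin(a),0])
g=np.array([.430,-.077,.031])-u*.018
p,Rc=steps(grasp_tcp(g,R1)-R1[:,2]*.14,R1,16,100)
print('p',p)
E
```

```text
[[100,-0.027,-0.04,0.006,-0.04,0.04,0.1],[100,-0.03,-0.036,0.002,-0.04,0.03,0.09],[100,-0.034,-0.034,0.001,-0.04,0.04,0.1],[100,-0.038,-0.031,-0.002,-0.04,0.04,0.1],[100,-0.039,-0.026,-0.005,-0.04,0.04,0.1],[100,-0.042,-0.022,-0.008,-0.04,0.03,0.09],[100,-0.044,-0.018,-0.009,-0.04,0.04,0.1],[100,-0.045,-0.013,-0.012,-0.04,0.04,0.1]]
[[100,-0.045,-0.008,-0.015,-0.04,0.04,0.1],[100,-0.045,-0.003,-0.016,-0.04,0.03,0.09],[100,-0.045,0.002,-0.017,-0.05,0.04,0.1],[100,-0.043,0.007,-0.019,-0.04,0.04,0.1],[100,-0.042,0.012,-0.021,-0.04,0.03,0.1],[100,-0.039,0.018,-0.021,-0.04,0.04,0.1],[100,-0.037,0.022,-0.022,-0.04,0.04,0.09],[100,-0.034,0.025,-0.022,-0.037,0.035,0.101]]
p [ 0.39818561 -0.17543516  0.11653841]
```

Run:
```python
from h import *
a=np.radians(72.35);R1=rot(a,np.radians(45));u=np.array([np.cos(a),np.sin(a),0])
g=np.array([.430,-.077,.031])-u*.018
p,Rc=steps(np.array([.38,.22,.26]),rot(np.radians(105),np.radians(15)),8,100)
p,Rc=steps(grasp_tcp(g,R1)-R1[:,2]*.14,R1,8,100,p,Rc)
print('p',p)
```

```text
[[100,-0.04,-0.031,-0.007,-0.02,0.03,0.13],[100,-0.044,-0.026,-0.009,-0.02,0.03,0.14],[100,-0.047,-0.019,-0.01,-0.01,0.03,0.13],[100,-0.048,-0.013,-0.012,-0.02,0.03,0.14],[100,-0.049,-0.006,-0.014,-0.02,0.03,0.13],[100,-0.049,0.001,-0.015,-0.02,0.03,0.14],[100,-0.049,0.008,-0.017,-0.02,0.03,0.13],[100,-0.046,0.014,-0.017,-0.015,0.025,0.138]]
[[100,-0.051,-0.011,0.005,-0.04,0.06,0.06],[100,-0.052,-0.007,0.001,-0.03,0.07,0.07],[100,-0.053,-0.004,-0.003,-0.04,0.06,0.06],[100,-0.052,-0.001,-0.005,-0.03,0.06,0.06],[100,-0.052,0.003,-0.009,-0.04,0.07,0.06],[100,-0.051,0.006,-0.012,-0.04,0.06,0.06],[100,-0.049,0.01,-0.015,-0.03,0.07,0.07],[100,-0.047,0.014,-0.018,-0.038,0.059,0.06]]
p [ 0.39891806 -0.17512015  0.11654926]
```

Emit:
servo_tool([
  [100, -0.04, -0.031, -0.007, -0.02, 0.03, 0.13],
  [100, -0.044, -0.026, -0.009, -0.02, 0.03, 0.14],
  [100, -0.047, -0.019, -0.01, -0.01, 0.03, 0.13],
  [100, -0.048, -0.013, -0.012, -0.02, 0.03, 0.14],
  [100, -0.049, -0.006, -0.014, -0.02, 0.03, 0.13],
  [100, -0.049, 0.001, -0.015, -0.02, 0.03, 0.14],
  [100, -0.049, 0.008, -0.017, -0.02, 0.03, 0.13],
  [100, -0.046, 0.014, -0.017, -0.015, 0.025, 0.138],
])

```text
time_s: 1.25
ee_pos: [0.3809, 0.2183, 0.26]
eef_rot: [3.141, -0.263, 1.828]
force: [0.0, 1.2, -0.4]
grip_width: 0.0938
grip_force: 0.0
```

Emit:
servo_tool([
  [100, -0.051, -0.011, 0.005, -0.04, 0.06, 0.06],
  [100, -0.052, -0.007, 0.001, -0.03, 0.07, 0.07],
  [100, -0.053, -0.004, -0.003, -0.04, 0.06, 0.06],
  [100, -0.052, -0.001, -0.005, -0.03, 0.06, 0.06],
  [100, -0.052, 0.003, -0.009, -0.04, 0.07, 0.06],
  [100, -0.051, 0.006, -0.012, -0.04, 0.06, 0.06],
  [100, -0.049, 0.01, -0.015, -0.03, 0.07, 0.07],
  [100, -0.047, 0.014, -0.018, -0.038, 0.059, 0.06],
])

```text
time_s: 2.25
ee_pos: [0.3988, -0.1769, 0.1159]
eef_rot: [-3.141, -0.788, 1.259]
force: [1.6, -0.6, -0.2]
grip_width: 0.0941
grip_force: 0.0
```

```bash
cat >> h.py <<'E'
def tubs():
    c=snap('top');P=pts(c);z=P[...,2];hsv=cv2.cvtColor(c['pixels'],cv2.COLOR_RGB2HSV)
    m=((hsv[...,2]>150)&(hsv[...,1]<60)&(z>.035)&(z<.2)).astype(np.uint8)
    for k in cv2.findContours(m,cv2.RETR_EXTERNAL,cv2.CHAIN_APPROX_NONE)[0]:
        if cv2.contourArea(k)<100: continue
        q=(P[k[:,0,1],k[:,0,0],:2]*1000).astype(np.float32);mm=np.zeros_like(m);cv2.drawContours(mm,[k],-1,1,-1)
        (x,y),s,an=cv2.minAreaRect(q)
        if x<800 and y<600: print('tub',round(x),round(y),np.round(s),round(an,1),'z',np.median(z[mm>0]).round(3))
E
python3 - <<'E'
from h import *
st();tubs()
a=np.radians(72.35);R1=rot(a,np.radians(45));u=np.array([np.cos(a),np.sin(a),0])
g=np.array([.430,-.077,.031])-u*.018
steps(grasp_tcp(g,R1),R1,8,100)
E
```

```text
t 2.25 p [ 0.3988 -0.1769  0.1159] rpy [-3.1408 -0.7877  1.2593] F [ 1.6 -0.6 -0.2] w 0.0941 gf 0.0 q [-0.887  0.397  1.83   0.642  1.446 -0.837]
tub 438 -360 [100.  53.] 81.3 z 0.058
tub 430 -77 [100.  58.] 72.2 z 0.058
tub 430 50 [100.  58.] 76.9 z 0.058
tub 683 -440 [59. 59.] 32.6 z 0.079
[[100,0.001,0.0,0.018,0.0,0.0,0.0],[100,0.0,0.0,0.017,0.0,0.0,0.0],[100,0.001,-0.001,0.018,0.0,0.0,0.0],[100,0.001,0.0,0.017,0.0,0.0,0.0],[100,0.0,0.0,0.018,0.0,0.0,-0.01],[100,0.001,0.0,0.018,0.0,0.0,0.0],[100,0.001,0.0,0.017,0.0,-0.01,0.0],[100,0.0,-0.001,0.018,0.004,0.004,0.0]]
```

Emit:
servo_tool([
  [100, 0.001, 0, 0.018, 0, 0, 0],
  [100, 0, 0, 0.018, 0, 0, 0],
  [100, 0.001, -0.001, 0.018, 0, 0, 0],
  [100, 0.001, 0, 0.018, 0, 0, 0],
  [100, 0, 0, 0.018, 0, 0, 0],
  [100, 0.001, 0, 0.018, 0, 0, 0],
  [100, 0.001, -0.001, 0.017, 0, 0, 0],
  [100, 0, 0, 0.016, 0, 0, 0],
], force=20)

```text
time_s: 3.3
ee_pos: [0.4285, -0.0752, 0.0196]
eef_rot: [-3.141, -0.786, 1.262]
force: [-0.1, -0.3, 0.0]
grip_width: 0.0941
grip_force: 0.0
```

Emit:
servo_tool([
  [40, 0, 0, 0, 0, 0, 0],
  [40, 0, 0, 0, 0, 0, 0],
  [40, 0, 0, 0, 0, 0, 0],
  [40, 0, 0, 0, 0, 0, 0],
  [40, 0, 0, 0, 0, 0, 0],
  [40, 0, 0, 0, 0, 0, 0],
  [40, -0.01, 0, -0.01, 0, 0, 0],
  [40, -0.02, 0, -0.02, 0, 0, 0],
], force=20)

```text
time_s: 4.3
ee_pos: [0.4151, -0.1167, 0.0206]
eef_rot: [-3.141, -0.787, 1.264]
force: [1.1, 3.0, 4.6]
grip_width: 0.0581
grip_force: 20.0
```

Run:
```python
from h import *
st()
```

```text
t 4.3 p [ 0.4151 -0.1167  0.0206] rpy [-3.1407 -0.7866  1.2637] F [1.1 3.  4.6] w 0.0581 gf 20.000744462013245 q [-0.776  0.535  1.929  0.739  1.214 -0.931]
```

Run:
```python
from h import *
o=ctrl.get_obs();R0=R.from_euler('xyz',o['eef_rot']).as_matrix()
p,Rc=steps(np.array([.45,-.05,.26]),R0,8,40)
R1=rot(np.radians(90),np.radians(-45))
p,Rc=steps(grasp_tcp([.665,.091,.182],R1),R1,16,40,p,Rc)
print(p)
```

```text
[[40,0.028,0.002,-0.015,0.0,0.0,0.0],[40,0.027,0.001,-0.014,0.0,0.0,0.0],[40,0.028,0.002,-0.015,0.0,0.0,0.0],[40,0.028,0.002,-0.014,0.0,0.0,0.0],[40,0.028,0.001,-0.015,0.0,0.0,0.0],[40,0.027,0.002,-0.014,0.0,0.0,0.0],[40,0.028,0.001,-0.015,0.0,0.0,0.0],[40,0.028,0.002,-0.015,0.0,0.0,0.0]]
[[40,0.004,0.01,0.012,0.0,-0.1,-0.02],[40,0.005,0.011,0.012,0.0,-0.09,-0.02],[40,0.006,0.011,0.011,0.0,-0.1,-0.02],[40,0.007,0.01,0.011,0.0,-0.1,-0.02],[40,0.008,0.011,0.01,0.0,-0.1,-0.03],[40,0.008,0.011,0.009,0.0,-0.09,-0.02],[40,0.009,0.012,0.008,0.0,-0.1,-0.02],[40,0.01,0.011,0.008,0.0,-0.1,-0.02]]
[[40,0.01,0.012,0.006,0.0,-0.1,-0.02],[40,0.01,0.012,0.006,0.0,-0.09,-0.02],[40,0.011,0.012,0.004,0.0,-0.1,-0.02],[40,0.01,0.012,0.004,0.0,-0.1,-0.02],[40,0.011,0.013,0.002,0.0,-0.1,-0.03],[40,0.011,0.012,0.002,0.0,-0.09,-0.02],[40,0.01,0.013,0.0,0.0,-0.1,-0.02],[40,0.01,0.014,0.0,-0.001,-0.099,-0.019]]
[0.66525206 0.07728608 0.16818843]
```

Emit:
servo_tool([
  [40, 0.028, 0.002, -0.015, 0, 0, 0],
  [40, 0.027, 0.001, -0.014, 0, 0, 0],
  [40, 0.028, 0.002, -0.015, 0, 0, 0],
  [40, 0.028, 0.002, -0.014, 0, 0, 0],
  [40, 0.028, 0.001, -0.015, 0, 0, 0],
  [40, 0.027, 0.002, -0.014, 0, 0, 0],
  [40, 0.028, 0.001, -0.015, 0, 0, 0],
  [40, 0.028, 0.002, -0.015, 0, 0, 0],
])

```text
time_s: 5.3
ee_pos: [0.4502, -0.0502, 0.2607]
eef_rot: [-3.14, -0.785, 1.261]
force: [0.0, -0.5, -1.8]
grip_width: 0.0579
grip_force: 20.0
```

Emit:
servo_tool([
  [40, 0.004, 0.01, 0.012, 0, -0.1, -0.02],
  [40, 0.005, 0.011, 0.012, 0, -0.09, -0.02],
  [40, 0.006, 0.011, 0.011, 0, -0.1, -0.02],
  [40, 0.007, 0.01, 0.011, 0, -0.1, -0.02],
  [40, 0.008, 0.011, 0.01, 0, -0.1, -0.03],
  [40, 0.008, 0.011, 0.009, 0, -0.09, -0.02],
  [40, 0.009, 0.012, 0.008, 0, -0.1, -0.02],
  [40, 0.01, 0.011, 0.008, 0, -0.1, -0.02],
])

```text
time_s: 6.3
ee_pos: [0.5585, 0.0133, 0.2137]
eef_rot: [3.079, 0.005, 1.416]
force: [-0.1, -0.1, -1.3]
grip_width: 0.0575
grip_force: 20.0
```

Emit:
servo_tool([
  [40, 0.01, 0.012, 0.006, 0, -0.1, -0.02],
  [40, 0.01, 0.012, 0.006, 0, -0.09, -0.02],
  [40, 0.011, 0.012, 0.004, 0, -0.1, -0.02],
  [40, 0.01, 0.012, 0.004, 0, -0.1, -0.02],
  [40, 0.011, 0.013, 0.002, 0, -0.1, -0.03],
  [40, 0.011, 0.012, 0.002, 0, -0.09, -0.02],
  [40, 0.01, 0.013, 0, 0, -0.1, -0.02],
  [40, 0.01, 0.014, 0, -0.001, -0.099, -0.019],
])

```text
time_s: 7.3
ee_pos: [0.6665, 0.0766, 0.1672]
eef_rot: [-3.14, 0.791, 1.57]
force: [-0.4, -0.6, -1.5]
grip_width: 0.0577
grip_force: 20.0
```

Run:
```python
from h import *
st();snap('side','side1');tubs()
o=ctrl.get_obs();Rm=R.from_euler('xyz',o['eef_rot']).as_matrix();print('grasp',np.array(o['ee_pos'])-Rm[:,2]*.019,'tilt',np.degrees(np.arccos(-Rm[2,2])),Rm.round(2).tolist())
```

```text
t 7.3 p [0.6665 0.0766 0.1672] rpy [-3.1404  0.7907  1.5696] F [-0.4 -0.6 -1.5] w 0.0577 gf 20.00002294778824 q [ 0.332  0.785  1.068 -0.736  1.6    0.432]
tub 434 -355 [102.  58.] 78.5 z 0.057
tub 430 49 [97. 58.] 76.9 z 0.058
tub 682 -440 [59. 59.] 66.9 z 0.079
grasp [0.66593587 0.09118325 0.17740437] tilt 45.30936889986117 [[-0.0, 1.0, -0.0], [0.7, -0.0, -0.71], [-0.71, -0.01, -0.7]]
```

View pics/side1.png

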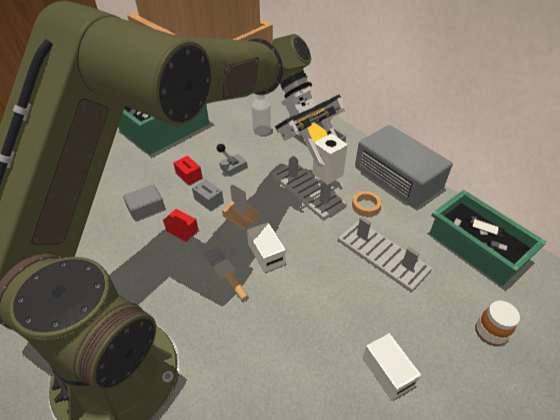

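The side view shows the tub upright, mouth down, with its disc on top (330,143), over the near round peg (326,195). Next I lower it.

Emit:
servo_tool([
  [40, 0.009, 0, 0.009, 0, 0, 0],
  [40, 0.009, 0, 0.009, 0, 0, 0],
  [40, 0.009, 0, 0.009, 0, 0, 0],
  [40, 0.009, 0, 0.009, 0, 0, 0],
  [40, 0.009, 0, 0.009, 0, 0, 0],
  [40, 0.009, 0, 0.009, 0, 0, 0],
  [40, 0.009, 0, 0.009, 0, 0, 0],
  [40, 0.005, 0, 0.005, 0, 0, 0],
])

```text
time_s: 8.4
ee_pos: [0.6658, 0.0772, 0.0704]
eef_rot: [-3.14, 0.787, 1.57]
force: [-0.4, 0.7, -1.4]
grip_width: 0.0578
grip_force: 20.0
```

```bash
cat >> h.py <<'E'
def tubtop(x,y):
    c=snap('side');P=pts(c);hsv=cv2.cvtColor(c['pixels'],cv2.COLOR_RGB2HSV)
    m=(abs(P[...,0]-x)<.045)&(abs(P[...,1]-y)<.045)&(P[...,2]>.03)&(hsv[...,2]>150)&(hsv[...,1]<60)
    Q=P[m];top=Q[Q[:,2]>np.percentile(Q[:,2],95)-.012]
    A=np.c_[top[:,:2]-top[:,:2].mean(0),np.ones(len(top))];co=np.linalg.lstsq(A,top[:,2],rcond=None)[0]
    print('top centre',((top.max(0)+top.min(0))/2).round(4),'n',len(top),'z',np.median(top[:,2]).round(4),'slope',co[:2].round(3))
E
python3 - <<'E'
from h import *
st();tubtop(.665,.087)
E
```

```text
t 8.4 p [0.6658 0.0772 0.0704] rpy [-3.1405  0.7866  1.5702] F [-0.4  0.7 -1.4] w 0.0578 gf 19.99965637922287 q [ 0.332  0.889  1.119 -0.736  1.482  0.537]
top centre [0.6645 0.0917 0.1236] n 339 z 0.1196 slope [-0.005  0.049]
```

Emit:
servo_tool([
  [40, 0.001, 0, 0.001, 0, 0, 0],
  [40, 0.001, 0, 0.001, 0, 0, 0],
  [40, 0.001, 0, 0.001, 0, 0, 0],
  [40, 0, 0, 0, 0, 0, 0],
  [40, 0, 0, 0, 0, 0, 0],
  [40, 0, 0, 0, 0, 0, 0],
  [40, 0, 0, 0, 0, 0, 0],
  [40, 0, 0, 0, 0, 0, 0],
])

```text
time_s: 9.45
ee_pos: [0.666, 0.0772, 0.0673]
eef_rot: [3.141, 0.786, 1.569]
force: [-0.1, -0.7, -0.7]
grip_width: 0.0583
grip_force: 20.0
```

Run:
```python
from h import *
st();tubtop(.665,.087)
```

```text
t 9.45 p [0.666  0.0772 0.0673] rpy [3.1414 0.7863 1.5692] F [-0.1 -0.7 -0.7] w 0.0583 gf 19.99964028596878 q [ 0.332  0.893  1.12  -0.736  1.478  0.541]
top centre [0.6654 0.0908 0.1209] n 341 z 0.1166 slope [-0.006  0.043]
```

Emit:
servo_tool([
  [40, 0.001, 0, 0.001, 0, 0, 0],
  [40, 0, 0, 0, 0, 0, 0],
  [90, 0, 0, 0, 0, 0, 0],
  [90, 0, 0, 0, 0, 0, 0],
  [90, 0, 0, 0, 0, 0, 0],
  [90, 0, 0, 0, 0, 0, 0],
  [90, 0, 0, 0, 0, 0, 0],
  [90, 0, 0, 0, 0, 0, 0],
])

```text
time_s: 10.5
ee_pos: [0.666, 0.0772, 0.0659]
eef_rot: [3.141, 0.786, 1.569]
force: [-0.5, 0.4, 0.4]
grip_width: 0.0846
grip_force: 0.0
```

Emit:
servo_tool([
  [100, 0, 0, -0.01, 0, 0, 0],
  [100, 0, 0, -0.02, 0, 0, 0],
  [100, 0, 0, -0.03, 0, 0, 0],
  [100, 0, 0, -0.03, 0, 0, 0],
  [100, 0, 0, -0.03, 0, 0, 0],
  [100, 0, 0, -0.03, 0, 0, 0],
  [100, 0, 0, -0.03, 0, 0, 0],
  [100, 0, 0, -0.03, 0, 0, 0],
])

```text
time_s: 11.5
ee_pos: [0.6657, 0.2277, 0.2162]
eef_rot: [3.14, 0.785, 1.569]
force: [0.1, -0.5, 0.2]
grip_width: 0.0941
grip_force: 0.0
```

Run:
```python
from h import *
st();tubtop(.665,.087);tubs()
```

```text
t 11.5 p [0.6657 0.2277 0.2162] rpy [3.1403 0.7853 1.5692] F [ 0.1 -0.5  0.2] w 0.0941 gf 0.0 q [ 0.515  0.934  0.692 -0.703  1.884  0.42 ]
top centre [0.665  0.0869 0.1149] n 271 z 0.1149 slope [-0.    -0.001]
tub 434 -355 [102.  58.] 78.3 z 0.057
tub 430 50 [100.  58.] 76.9 z 0.058
tub 683 -440 [59. 59.] 59.8 z 0.08
tub 666 85 [60. 56.] 1.6 z 0.115
```

Run:
```python
from h import *
a=np.radians(78.4);R1=rot(a,np.radians(45));u=np.array([np.cos(a),np.sin(a),0])
g=np.array([.434,-.355,.032])-u*.015
p,Rc=steps(np.array([.48,-.08,.28]),rot(np.radians(80),0),8,100)
p,Rc=steps(grasp_tcp(g,R1)-R1[:,2]*.12,R1,8,100,p,Rc)
p,Rc=steps(grasp_tcp(g,R1),R1,7,100,p,Rc)
```

```text
[[100,-0.033,-0.023,0.022,0.01,0.1,0.02],[100,-0.035,-0.023,0.018,0.01,0.1,0.02],[100,-0.038,-0.021,0.015,0.01,0.09,0.02],[100,-0.039,-0.021,0.012,0.01,0.1,0.02],[100,-0.04,-0.019,0.008,0.01,0.1,0.02],[100,-0.042,-0.019,0.004,0.0,0.1,0.02],[100,-0.042,-0.018,0.0,0.01,0.09,0.02],[100,-0.042,-0.017,-0.004,0.012,0.101,0.024]]
[[100,-0.046,0.0,0.022,0.0,0.1,0.0],[100,-0.047,0.0,0.018,0.0,0.1,0.01],[100,-0.049,0.0,0.012,0.0,0.09,0.0],[100,-0.05,0.001,0.008,-0.01,0.1,0.0],[100,-0.051,0.0,0.003,0.0,0.1,0.01],[100,-0.051,0.001,-0.002,0.0,0.1,0.0],[100,-0.05,0.001,-0.007,0.0,0.1,0.0],[100,-0.049,0.001,-0.012,-0.001,0.096,0.007]]
[[100,0.0,0.0,0.017,0.0,0.0,0.0],[100,0.0,0.0,0.017,0.0,0.0,0.0],[100,0.0,0.0,0.017,0.0,0.0,0.0],[100,0.0,0.0,0.018,0.0,0.0,0.0],[100,0.0,0.0,0.017,0.0,0.0,0.0],[100,0.0,0.0,0.017,0.0,0.0,0.0],[100,0.0,0.0,0.017,0.0,0.0,0.0]]
```

Emit:
servo_tool([
  [100, -0.033, -0.023, 0.022, 0.01, 0.1, 0.02],
  [100, -0.035, -0.023, 0.018, 0.01, 0.1, 0.02],
  [100, -0.038, -0.021, 0.015, 0.01, 0.09, 0.02],
  [100, -0.039, -0.021, 0.012, 0.01, 0.1, 0.02],
  [100, -0.04, -0.019, 0.008, 0.01, 0.1, 0.02],
  [100, -0.042, -0.019, 0.004, 0, 0.1, 0.02],
  [100, -0.042, -0.018, 0, 0.01, 0.09, 0.02],
  [100, -0.042, -0.017, -0.004, 0.012, 0.101, 0.024],
])

```text
time_s: 12.6
ee_pos: [0.4785, -0.0831, 0.2786]
eef_rot: [-3.138, 0.001, 1.393]
force: [1.4, -0.0, 0.2]
grip_width: 0.0942
grip_force: 0.0
```

Emit:
servo_tool([
  [100, -0.046, 0, 0.022, 0, 0.1, 0],
  [100, -0.047, 0, 0.018, 0, 0.1, 0.01],
  [100, -0.049, 0, 0.012, 0, 0.09, 0],
  [100, -0.05, 0.001, 0.008, -0.01, 0.1, 0],
  [100, -0.051, 0, 0.003, 0, 0.1, 0.01],
  [100, -0.051, 0.001, -0.002, 0, 0.1, 0],
  [100, -0.05, 0.001, -0.007, 0, 0.1, 0],
  [100, -0.049, 0.001, -0.012, -0.001, 0.096, 0.007],
])

```text
time_s: 13.6
ee_pos: [0.4137, -0.4435, 0.1027]
eef_rot: [-3.136, -0.785, 1.36]
force: [0.8, -0.6, 0.7]
grip_width: 0.0939
grip_force: 0.0
```

Run:
```python
from h import *
st();tubs()
a=np.radians(78.4);R1=rot(a,np.radians(45));u=np.array([np.cos(a),np.sin(a),0])
g=np.array([.434,-.355,.032])-u*.015
p,Rc=steps(grasp_tcp(g,R1),R1,7,100)
```

```text
t 13.6 p [ 0.4137 -0.4435  0.1027] rpy [-3.1358 -0.7852  1.36  ] F [ 0.8 -0.6  0.7] w 0.0939 gf 0.0 q [-1.084  0.886  1.044  0.485  1.836 -0.9  ]
tub 434 -355 [102.  58.] 78.4 z 0.058
tub 430 50 [100.  58.] 76.9 z 0.058
tub 683 -440 [57. 60.] 46.6 z 0.08
tub 666 85 [60. 56.] 1.7 z 0.115
[[100,0.002,0.001,0.017,0.0,0.0,0.0],[100,0.001,0.0,0.017,0.0,0.0,0.0],[100,0.002,0.001,0.017,0.0,-0.01,-0.01],[100,0.001,0.001,0.017,0.0,0.0,0.0],[100,0.002,0.001,0.017,0.0,0.0,0.0],[100,0.002,0.0,0.017,0.0,0.0,0.0],[100,0.001,0.001,0.017,-0.002,-0.003,-0.005]]
```

Emit:
servo_tool([
  [100, 0.001, 0.001, 0.017, 0, 0, 0],
  [100, 0.001, 0, 0.017, 0, 0, 0],
  [100, 0.002, 0.001, 0.017, 0, 0, -0.01],
  [100, 0.001, 0.001, 0.017, 0, 0, 0],
  [100, 0.001, 0.001, 0.017, 0, 0, 0],
  [100, 0.001, 0, 0.017, 0, 0, 0],
  [100, 0.001, 0.001, 0.017, 0, 0, 0],
  [100, 0, 0, 0, 0, 0, 0],
])

```text
time_s: 14.65
ee_pos: [0.4374, -0.3543, 0.0238]
eef_rot: [3.14, -0.783, 1.375]
force: [-0.6, -0.4, -0.7]
grip_width: 0.0936
grip_force: 0.0
```

Emit:
servo_tool([
  [40, 0, 0, 0, 0, 0, 0],
  [40, 0, 0, 0, 0, 0, 0],
  [40, 0, 0, 0, 0, 0, 0],
  [40, 0, 0, 0, 0, 0, 0],
  [40, 0, 0, 0, 0, 0, 0],
  [40, 0, 0, 0, 0, 0, 0],
  [40, 0, 0, 0, 0, 0, 0],
  [40, 0, 0, 0, 0, 0, 0],
], force=20)

```text
time_s: 15.65
ee_pos: [0.4374, -0.3555, 0.0248]
eef_rot: [3.137, -0.782, 1.376]
force: [-0.5, -1.2, 2.3]
grip_width: 0.0579
grip_force: 20.0
```

Run:
```python
from h import *
o=st();a=np.radians(78.4);u=np.array([np.cos(a),np.sin(a),0])
R0=R.from_euler('xyz',o['eef_rot']).as_matrix();g=np.array(o['ee_pos'])-R0[:,2]*.019
off=(g-[.434,-.355,.029])@u;h=g[2]-.029;print('g',g.round(4),'off along u',off.round(4),'h',h.round(4))
p,Rc=steps(np.array([.46,-.30,.27]),R0,8,40)
a2=np.radians(86);u2=np.array([np.cos(a2),np.sin(a2),0]);R1=rot(a2,np.radians(-45))
G=np.array([.664,-.211,.015+.05-off])+u2*h;print('home grasp',G.round(4))
p,Rc=steps(grasp_tcp(G+[0,0,.105],R1),R1,16,40,p,Rc)
```

```text
t 15.65 p [ 0.4374 -0.3555  0.0248] rpy [ 3.1375 -0.7819  1.3756] F [-0.5 -1.2  2.3] w 0.0579 gf 19.99617487192154 q [-0.991  0.861  1.294  0.519  1.597 -0.947]
g [ 0.4347 -0.3687  0.0382] off along u -0.0132 h 0.0092
[[40,0.027,0.001,-0.017,0.0,0.0,0.0],[40,0.027,0.002,-0.016,0.0,0.0,0.0],[40,0.026,0.001,-0.017,0.0,0.0,0.0],[40,0.027,0.002,-0.016,0.0,0.0,0.0],[40,0.027,0.001,-0.017,0.0,0.0,0.0],[40,0.027,0.002,-0.016,0.0,0.0,0.0],[40,0.027,0.001,-0.017,0.0,0.0,0.0],[40,0.027,0.002,-0.016,0.0,0.0,0.0]]
home grasp [ 0.6646 -0.2018  0.0782]
[[40,0.001,0.011,0.01,0.0,-0.1,-0.01],[40,0.002,0.012,0.01,0.0,-0.1,-0.01],[40,0.003,0.011,0.009,0.0,-0.09,-0.01],[40,0.003,0.012,0.009,0.0,-0.1,-0.01],[40,0.004,0.011,0.009,0.0,-0.1,0.0],[40,0.005,0.012,0.009,0.0,-0.1,-0.01],[40,0.006,0.011,0.007,0.0,-0.09,-0.01],[40,0.006,0.012,0.008,0.0,-0.1,-0.01]]
[[40,0.007,0.012,0.006,0.0,-0.1,-0.01],[40,0.008,0.012,0.006,0.0,-0.1,-0.01],[40,0.008,0.011,0.005,0.0,-0.1,-0.01],[40,0.008,0.012,0.004,0.0,-0.09,-0.01],[40,0.008,0.012,0.004,0.0,-0.1,-0.01],[40,0.009,0.012,0.003,0.0,-0.1,-0.01],[40,0.009,0.013,0.002,0.0,-0.1,-0.01],[40,0.009,0.012,0.001,0.004,-0.095,-0.005]]
```

Emit:
servo_tool([
  [40, 0.027, 0.001, -0.017, 0, 0, 0],
  [40, 0.027, 0.002, -0.016, 0, 0, 0],
  [40, 0.026, 0.001, -0.017, 0, 0, 0],
  [40, 0.027, 0.002, -0.016, 0, 0, 0],
  [40, 0.027, 0.001, -0.017, 0, 0, 0],
  [40, 0.027, 0.002, -0.016, 0, 0, 0],
  [40, 0.027, 0.001, -0.017, 0, 0, 0],
  [40, 0.027, 0.002, -0.016, 0, 0, 0],
])

```text
time_s: 16.65
ee_pos: [0.4602, -0.2989, 0.2707]
eef_rot: [3.138, -0.782, 1.375]
force: [0.2, 0.6, -0.9]
grip_width: 0.058
grip_force: 20.0
```

Emit:
servo_tool([
  [40, 0.001, 0.011, 0.01, 0, -0.1, -0.01],
  [40, 0.002, 0.012, 0.01, 0, -0.1, -0.01],
  [40, 0.003, 0.011, 0.009, 0, -0.09, -0.01],
  [40, 0.003, 0.012, 0.009, 0, -0.1, -0.01],
  [40, 0.004, 0.011, 0.009, 0, -0.1, 0],
  [40, 0.005, 0.012, 0.009, 0, -0.1, -0.01],
  [40, 0.006, 0.011, 0.007, 0, -0.09, -0.01],
  [40, 0.006, 0.012, 0.008, 0, -0.1, -0.01],
])

```text
time_s: 17.65
ee_pos: [0.5623, -0.2574, 0.2192]
eef_rot: [3.112, 0.002, 1.436]
force: [0.5, -0.5, -0.7]
grip_width: 0.0581
grip_force: 20.0
```

Emit:
servo_tool([
  [40, 0.007, 0.012, 0.006, 0, -0.1, -0.01],
  [40, 0.008, 0.012, 0.006, 0, -0.1, -0.01],
  [40, 0.008, 0.011, 0.005, 0, -0.1, -0.01],
  [40, 0.008, 0.012, 0.004, 0, -0.09, -0.01],
  [40, 0.008, 0.012, 0.004, 0, -0.1, -0.01],
  [40, 0.009, 0.012, 0.003, 0, -0.1, -0.01],
  [40, 0.009, 0.013, 0.002, 0, -0.1, -0.01],
  [40, 0.009, 0.012, 0.001, 0.004, -0.095, -0.005],
])

```text
time_s: 18.65
ee_pos: [0.6642, -0.2144, 0.1686]
eef_rot: [-3.141, 0.789, 1.502]
force: [-1.2, -0.3, -1.2]
grip_width: 0.058
grip_force: 20.0
```

Run:
```python
from h import *
o=st();tubtop(.664,-.211);snap('side','side2')
a2=np.radians(86);R1=rot(a2,np.radians(-45))
steps(grasp_tcp([.6646,-.2018,.0782+.003],R1),R1,8,40)
```

```text
t 18.65 p [ 0.6642 -0.2144  0.1686] rpy [-3.1407  0.7886  1.5024] F [-1.2 -0.3 -1.2] w 0.058 gf 19.992810487747192 q [-0.088  0.688  1.226 -0.822  1.318  0.236]
top centre [ 0.6653 -0.2034  0.2195] n 675 z 0.2176 slope [0.034 0.037]
[[40,0.008,0.0,0.009,0.0,0.0,0.0],[40,0.009,0.0,0.009,0.0,0.0,0.0],[40,0.008,0.0,0.009,0.0,0.0,0.0],[40,0.009,0.0,0.008,0.0,0.0,0.0],[40,0.008,0.0,0.009,0.0,0.0,0.0],[40,0.009,0.0,0.009,0.0,0.0,0.0],[40,0.008,0.0,0.009,0.0,0.0,0.0],[40,0.009,0.0,0.009,-0.002,0.001,0.006]]
```

View pics/side2.png

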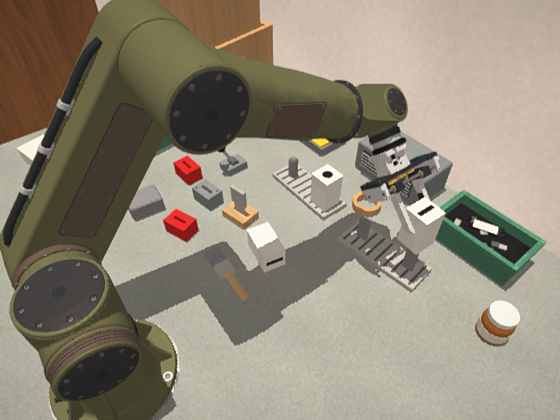

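The side view shows the disc tub seated on the round peg (326,187), and the bar tub held upright at (424,215) over the right flat peg. Next I lower it.

Emit:
servo_tool([
  [40, 0.008, 0, 0.009, 0, 0, 0],
  [40, 0.009, 0, 0.009, 0, 0, 0],
  [40, 0.008, 0, 0.009, 0, 0, 0],
  [40, 0.009, 0, 0.008, 0, 0, 0],
  [40, 0.008, 0, 0.009, 0, 0, 0],
  [40, 0.009, 0, 0.009, 0, 0, 0],
  [40, 0.008, 0, 0.009, 0, 0, 0],
  [40, 0.009, 0, 0.009, 0, 0, 0],
])

```text
time_s: 19.75
ee_pos: [0.6636, -0.2172, 0.07]
eef_rot: [-3.141, 0.786, 1.501]
force: [0.9, -0.0, -0.7]
grip_width: 0.0581
grip_force: 20.0
```

Emit:
servo_tool([
  [40, 0.001, 0, 0.001, 0, 0, 0],
  [40, 0.001, 0, 0.001, 0, 0, 0],
  [40, 0, 0, 0, 0, 0, 0],
  [40, 0, 0, 0, 0, 0, 0],
  [40, 0, 0, 0, 0, 0, 0],
  [40, 0, 0, 0, 0, 0, 0],
  [40, 0, 0, 0, 0, 0, 0],
  [40, 0, 0, 0, 0, 0, 0],
])

```text
time_s: 20.75
ee_pos: [0.6636, -0.2172, 0.068]
eef_rot: [-3.141, 0.786, 1.501]
force: [-0.2, -1.2, -0.4]
grip_width: 0.0581
grip_force: 20.0
```

Run:
```python
from h import *
o=st();tubtop(.664,-.211)
```

```text
t 20.75 p [ 0.6636 -0.2172  0.068 ] rpy [-3.141   0.7857  1.5015] F [-0.2 -1.2 -0.4] w 0.0581 gf 19.99323606491089 q [-0.093  0.808  1.276 -0.86   1.202  0.364]
top centre [ 0.6651 -0.2046  0.1208] n 597 z 0.117 slope [0.022 0.047]
```

Nearly home. I'll go down 1.4 mm, release and retreat.

Emit:
servo_tool([
  [40, 0.001, 0, 0.001, 0, 0, 0],
  [40, 0, 0, 0, 0, 0, 0],
  [90, 0, 0, 0, 0, 0, 0],
  [90, 0, 0, 0, 0, 0, 0],
  [90, 0, 0, 0, 0, 0, 0],
  [90, 0, 0, 0, 0, 0, 0],
  [90, 0, 0, 0, 0, 0, 0],
  [90, 0, 0, 0, 0, 0, 0],
])

```text
time_s: 21.8
ee_pos: [0.6636, -0.2172, 0.0665]
eef_rot: [-3.141, 0.786, 1.501]
force: [-0.3, 0.6, -0.1]
grip_width: 0.0846
grip_force: 0.0
```

Emit:
servo_tool([
  [100, 0, 0, -0.01, 0, 0, 0],
  [100, 0, 0, -0.02, 0, 0, 0],
  [100, 0, 0, -0.03, 0, 0, 0],
  [100, 0, 0, -0.03, 0, 0, 0],
  [100, 0, 0, -0.03, 0, 0, 0],
  [100, 0, 0, -0.03, 0, 0, 0],
  [100, 0, 0, -0.03, 0, 0, 0],
  [100, 0, 0, -0.03, 0, 0, 0],
])

```text
time_s: 22.8
ee_pos: [0.674, -0.0671, 0.2169]
eef_rot: [3.141, 0.785, 1.501]
force: [0.2, -0.2, -0.5]
grip_width: 0.0939
grip_force: 0.0
```

Run:
```python
from h import *
st();tubtop(.664,-.211);tubs()
a=np.radians(76.9);R1=rot(a,np.radians(45));u=np.array([np.cos(a),np.sin(a),0])
g=np.array([.430,.050,.030])-u*.018
p,Rc=steps(np.array([.45,-.08,.28]),rot(np.radians(80),0),8,100)
p,Rc=steps(grasp_tcp(g,R1)-R1[:,2]*.12,R1,8,100,p,Rc)
print(p)
```

```text
t 22.8 p [ 0.674  -0.0671  0.2169] rpy [3.1408 0.785  1.5014] F [ 0.2 -0.2 -0.5] w 0.0939 gf 0.0 q [ 0.126  0.69   1.106 -0.767  1.545  0.296]
top centre [ 0.6625 -0.2122  0.1144] n 451 z 0.1149 slope [-0.003 -0.   ]
tub 664 -213 [59. 59.] 86.2 z 0.115
tub 683 -440 [59. 59.] 33.5 z 0.08
[[100,-0.008,-0.028,-0.003,0.01,0.1,0.01],[100,-0.008,-0.028,-0.004,0.0,0.1,0.01],[100,-0.008,-0.028,-0.004,0.01,0.09,0.02],[100,-0.008,-0.027,-0.005,0.0,0.1,0.01],[100,-0.008,-0.028,-0.005,0.01,0.1,0.01],[100,-0.007,-0.027,-0.006,0.0,0.1,0.01],[100,-0.008,-0.028,-0.007,0.01,0.1,0.02],[100,-0.007,-0.027,-0.007,0.005,0.094,0.01]]
[[100,0.004,-0.006,0.022,0.0,0.1,0.01],[100,0.003,-0.006,0.023,0.0,0.1,0.0],[100,-0.001,-0.006,0.023,-0.01,0.09,0.01],[100,-0.002,-0.006,0.022,0.0,0.1,0.01],[100,-0.004,-0.006,0.022,0.0,0.1,0.0],[100,-0.007,-0.006,0.022,-0.01,0.1,0.01],[100,-0.009,-0.007,0.021,0.0,0.1,0.0],[100,-0.011,-0.006,0.02,-0.001,0.095,0.012]]
[ 0.40960847 -0.03694265  0.1011794 ]
```

Emit:
servo_tool([
  [100, -0.008, -0.028, -0.003, 0.01, 0.1, 0.01],
  [100, -0.008, -0.028, -0.004, 0, 0.1, 0.01],
  [100, -0.008, -0.028, -0.004, 0.01, 0.09, 0.02],
  [100, -0.008, -0.027, -0.005, 0, 0.1, 0.01],
  [100, -0.008, -0.028, -0.005, 0.01, 0.1, 0.01],
  [100, -0.007, -0.027, -0.006, 0, 0.1, 0.01],
  [100, -0.008, -0.028, -0.007, 0.01, 0.1, 0.02],
  [100, -0.007, -0.027, -0.007, 0.005, 0.094, 0.01],
])

```text
time_s: 23.9
ee_pos: [0.4484, -0.0827, 0.2776]
eef_rot: [-3.138, -0.002, 1.393]
force: [-0.7, 0.4, 1.0]
grip_width: 0.0945
grip_force: 0.0
```

Emit:
servo_tool([
  [100, 0.004, -0.006, 0.022, 0, 0.1, 0.01],
  [100, 0.003, -0.006, 0.023, 0, 0.1, 0],
  [100, -0.001, -0.006, 0.023, -0.01, 0.09, 0.01],
  [100, -0.002, -0.006, 0.022, 0, 0.1, 0.01],
  [100, -0.004, -0.006, 0.022, 0, 0.1, 0],
  [100, -0.007, -0.006, 0.022, -0.01, 0.1, 0.01],
  [100, -0.009, -0.007, 0.021, 0, 0.1, 0],
  [100, -0.011, -0.006, 0.02, -0.001, 0.095, 0.012],
])

```text
time_s: 24.9
ee_pos: [0.4078, -0.0391, 0.0984]
eef_rot: [-3.135, -0.786, 1.333]
force: [0.8, 0.7, -0.3]
grip_width: 0.0941
grip_force: 0.0
```

Run:
```python
from h import *
st();tubs()
a=np.radians(76.9);R1=rot(a,np.radians(45));u=np.array([np.cos(a),np.sin(a),0])
g=np.array([.430,.050,.030])-u*.018
steps(grasp_tcp(g,R1),R1,7,100)
```

```text
t 24.9 p [ 0.4078 -0.0391  0.0984] rpy [-3.1354 -0.7863  1.3328] F [ 0.8  0.7 -0.3] w 0.0941 gf 0.0 q [-0.64   0.308  2.016  0.741  1.29  -0.795]
tub 431 50 [100.  58.] 76.8 z 0.058
tub 664 -213 [60. 58.] 85.9 z 0.115
tub 683 -440 [58. 59.] 38.2 z 0.08
tub 666 85 [61. 56.] 1.7 z 0.115
[[100,0.001,0.001,0.017,0.0,0.0,0.0],[100,0.0,0.0,0.016,0.0,0.0,0.0],[100,0.001,0.001,0.017,0.0,0.0,0.0],[100,0.001,0.0,0.017,0.0,0.0,-0.01],[100,0.0,0.001,0.017,0.0,-0.01,0.0],[100,0.001,0.0,0.016,0.0,0.0,0.0],[100,0.001,0.001,0.017,-0.003,0.003,-0.001]]
```

Emit:
servo_tool([
  [100, 0.001, 0.001, 0.017, 0, 0, 0],
  [100, 0, 0, 0.016, 0, 0, 0],
  [100, 0.001, 0, 0.017, 0, 0, 0],
  [100, 0.001, 0, 0.017, 0, 0, -0.01],
  [100, 0, 0.001, 0.017, 0, 0, 0],
  [100, 0.001, 0, 0.016, 0, 0, 0],
  [100, 0, 0.001, 0.017, 0, 0, 0],
  [100, 0, 0, 0, 0, 0, 0],
])

```text
time_s: 25.95
ee_pos: [0.4301, 0.0443, 0.0182]
eef_rot: [3.14, -0.784, 1.348]
force: [-0.2, -0.8, 0.9]
grip_width: 0.0941
grip_force: 0.0
```

Emit:
servo_tool([
  [40, 0, 0, 0, 0, 0, 0],
  [40, 0, 0, 0, 0, 0, 0],
  [40, 0, 0, 0, 0, 0, 0],
  [40, 0, 0, 0, 0, 0, 0],
  [40, 0, 0, 0, 0, 0, 0],
  [40, 0, 0, 0, 0, 0, 0],
  [40, 0, 0, 0, 0, 0, 0],
  [40, 0, 0, 0, 0, 0, 0],
], force=20)

```text
time_s: 26.95
ee_pos: [0.4305, 0.0434, 0.0191]
eef_rot: [3.138, -0.784, 1.349]
force: [-0.9, -3.7, 6.4]
grip_width: 0.058
grip_force: 20.0
```

Run:
```python
from h import *
o=st();a=np.radians(76.9);u=np.array([np.cos(a),np.sin(a),0])
R0=R.from_euler('xyz',o['eef_rot']).as_matrix();g=np.array(o['ee_pos'])-R0[:,2]*.019
off=(g-[.4305,.050,.029])@u;h=g[2]-.029;print('g',g.round(4),'off along u',off.round(4),'h',h.round(4))
p,Rc=steps(np.array([.46,.0,.27]),R0,8,40)
a2=np.radians(86);u2=np.array([np.cos(a2),np.sin(a2),0]);R1=rot(a2,np.radians(-45))
G=np.array([.650,-.073,.015+.05-off])+u2*h;print('home grasp',G.round(4))
p,Rc=steps(grasp_tcp(G+[0,0,.105],R1),R1,16,40,p,Rc)
```

```text
t 26.95 p [0.4305 0.0434 0.0191] rpy [ 3.1379 -0.7838  1.3485] F [-0.9 -3.7  6.4] w 0.058 gf 19.99423921108246 q [-0.442  0.461  2.071  0.917  1.053 -0.875]
g [0.4275 0.0303 0.0326] off along u -0.0198 h 0.0036
[[40,0.019,0.005,-0.025,0.0,0.0,0.0],[40,0.019,0.005,-0.026,0.0,0.0,0.0],[40,0.019,0.005,-0.025,0.0,0.0,0.0],[40,0.019,0.005,-0.025,0.0,0.0,0.0],[40,0.019,0.004,-0.026,0.0,0.0,0.0],[40,0.019,0.005,-0.025,0.0,0.0,0.0],[40,0.019,0.005,-0.025,0.0,0.0,0.0],[40,0.019,0.005,-0.026,0.0,0.0,0.0]]
home grasp [ 0.6503 -0.0694  0.0848]
[[40,-0.006,0.013,0.002,0.0,-0.1,-0.01],[40,-0.006,0.012,0.004,0.0,-0.1,-0.01],[40,-0.005,0.013,0.003,0.0,-0.09,-0.01],[40,-0.005,0.012,0.004,0.0,-0.1,-0.01],[40,-0.005,0.013,0.005,0.0,-0.1,-0.01],[40,-0.005,0.012,0.005,0.0,-0.1,-0.01],[40,-0.004,0.013,0.006,0.0,-0.09,-0.02],[40,-0.004,0.012,0.006,0.0,-0.1,-0.01]]
[[40,-0.004,0.012,0.006,0.0,-0.1,-0.01],[40,-0.003,0.012,0.006,0.0,-0.1,-0.01],[40,-0.002,0.013,0.007,0.0,-0.1,-0.01],[40,-0.002,0.012,0.007,0.0,-0.09,-0.01],[40,-0.001,0.012,0.007,0.0,-0.1,-0.01],[40,-0.001,0.012,0.008,0.0,-0.1,-0.01],[40,0.0,0.012,0.007,0.0,-0.1,-0.01],[40,0.001,0.012,0.007,0.002,-0.095,-0.013]]
```

Emit:
servo_tool([
  [40, 0.019, 0.005, -0.025, 0, 0, 0],
  [40, 0.019, 0.005, -0.026, 0, 0, 0],
  [40, 0.019, 0.005, -0.025, 0, 0, 0],
  [40, 0.019, 0.005, -0.025, 0, 0, 0],
  [40, 0.019, 0.004, -0.026, 0, 0, 0],
  [40, 0.019, 0.005, -0.025, 0, 0, 0],
  [40, 0.019, 0.005, -0.025, 0, 0, 0],
  [40, 0.019, 0.005, -0.026, 0, 0, 0],
])

```text
time_s: 27.95
ee_pos: [0.4598, 0.0001, 0.2709]
eef_rot: [3.139, -0.784, 1.348]
force: [-0.5, -0.3, -1.9]
grip_width: 0.0578
grip_force: 20.0
```

Emit:
servo_tool([
  [40, -0.006, 0.013, 0.002, 0, -0.1, -0.01],
  [40, -0.006, 0.012, 0.004, 0, -0.1, -0.01],
  [40, -0.005, 0.013, 0.003, 0, -0.09, -0.01],
  [40, -0.005, 0.012, 0.004, 0, -0.1, -0.01],
  [40, -0.005, 0.013, 0.005, 0, -0.1, -0.01],
  [40, -0.005, 0.012, 0.005, 0, -0.1, -0.01],
  [40, -0.004, 0.013, 0.006, 0, -0.09, -0.02],
  [40, -0.004, 0.012, 0.006, 0, -0.1, -0.01],
])

```text
time_s: 28.95
ee_pos: [0.5551, -0.0412, 0.2222]
eef_rot: [3.108, 0.001, 1.429]
force: [-0.3, -0.6, 0.4]
grip_width: 0.0579
grip_force: 20.0
```

Emit:
servo_tool([
  [40, -0.004, 0.012, 0.006, 0, -0.1, -0.01],
  [40, -0.003, 0.012, 0.006, 0, -0.1, -0.01],
  [40, -0.002, 0.013, 0.007, 0, -0.1, -0.01],
  [40, -0.002, 0.012, 0.007, 0, -0.09, -0.01],
  [40, -0.001, 0.012, 0.007, 0, -0.1, -0.01],
  [40, -0.001, 0.012, 0.008, 0, -0.1, -0.01],
  [40, 0, 0.012, 0.007, 0, -0.1, -0.01],
  [40, 0.001, 0.012, 0.007, 0.002, -0.095, -0.013],
])

```text
time_s: 29.95
ee_pos: [0.6493, -0.0822, 0.1757]
eef_rot: [-3.141, 0.788, 1.502]
force: [-0.0, -0.5, -0.5]
grip_width: 0.0577
grip_force: 20.0
```

Run:
```python
from h import *
o=st();tubtop(.650,-.073);tubs()
a2=np.radians(86);R1=rot(a2,np.radians(-45))
steps(grasp_tcp([.6503,-.0694,.0848+.003],R1),R1,8,40)
```

```text
t 29.95 p [ 0.6493 -0.0822  0.1757] rpy [-3.1406  0.7881  1.5024] F [-0.  -0.5 -0.5] w 0.0577 gf 19.987133145332336 q [ 0.109  0.667  1.244 -0.779  1.454  0.364]
top centre [ 0.6514 -0.0656  0.2317] n 160 z 0.2214 slope [0.023 0.203]
tub 664 -213 [58. 59.] 86.2 z 0.115
tub 683 -441 [59. 58.] 49.0 z 0.08
[[40,0.009,0.0,0.009,0.0,0.0,0.0],[40,0.008,0.0,0.009,0.0,0.0,0.0],[40,0.009,0.0,0.009,0.0,0.0,0.0],[40,0.009,0.001,0.008,0.0,0.0,0.0],[40,0.008,0.0,0.009,0.0,0.0,0.0],[40,0.009,0.0,0.009,0.0,0.0,0.0],[40,0.009,0.0,0.009,0.0,0.0,0.0],[40,0.008,0.0,0.009,-0.002,0.001,0.004]]
```

Run:
```python
from h import *
c=snap('side');cv2.imwrite('pics/s3.png',cv2.resize(c['pixels'][130:290,290:490],(800,640)[0:2])[:600,:,::-1])
```

```text
(no output)
```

View pics/s3.png

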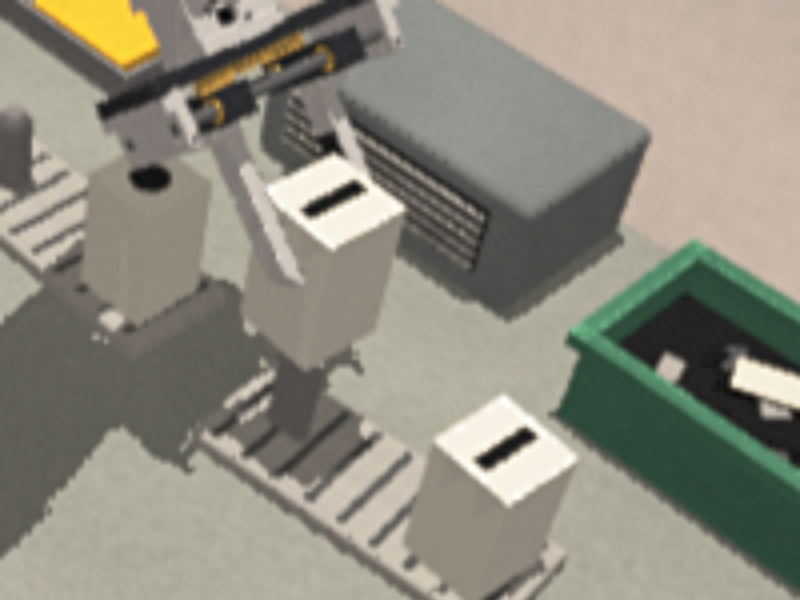

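Upright, with a bar mark at crop (333,198), over the left flat peg. The gripper body clears the disc tub, so I lower it.

Emit:
servo_tool([
  [40, 0.009, 0, 0.009, 0, 0, 0],
  [40, 0.008, 0, 0.009, 0, 0, 0],
  [40, 0.009, 0, 0.009, 0, 0, 0],
  [40, 0.009, 0.001, 0.008, 0, 0, 0],
  [40, 0.008, 0, 0.009, 0, 0, 0],
  [40, 0.009, 0, 0.009, 0, 0, 0],
  [40, 0.009, 0, 0.009, 0, 0, 0],
  [40, 0.008, 0, 0.009, 0, 0, 0],
])

```text
time_s: 31.1
ee_pos: [0.6499, -0.0838, 0.0765]
eef_rot: [3.141, 0.785, 1.501]
force: [0.3, -0.3, 0.2]
grip_width: 0.0578
grip_force: 20.0
```

Emit:
servo_tool([
  [40, 0.001, 0, 0.001, 0, 0, 0],
  [40, 0.001, 0, 0.001, 0, 0, 0],
  [40, 0, 0, 0, 0, 0, 0],
  [40, 0, 0, 0, 0, 0, 0],
  [40, 0, 0, 0, 0, 0, 0],
  [40, 0, 0, 0, 0, 0, 0],
  [40, 0, 0, 0, 0, 0, 0],
  [40, 0, 0, 0, 0, 0, 0],
])

```text
time_s: 32.1
ee_pos: [0.6499, -0.0838, 0.0746]
eef_rot: [3.141, 0.785, 1.501]
force: [-0.1, -0.3, -0.4]
grip_width: 0.0581
grip_force: 20.0
```

Run:
```python
from h import *
o=st();tubtop(.650,-.073)
```

```text
t 32.1 p [ 0.6499 -0.0838  0.0746] rpy [3.1411 0.785  1.5005] F [-0.1 -0.3 -0.4] w 0.0581 gf 19.98783230781555 q [ 0.105  0.787  1.295 -0.799  1.33   0.486]
top centre [ 0.6509 -0.0681  0.1291] n 220 z 0.1188 slope [0.02  0.178]
```

Emit:
servo_tool([
  [40, 0.001, 0, 0.001, 0, 0, 0],
  [40, 0, 0, 0, 0, 0, 0],
  [90, 0, 0, 0, 0, 0, 0],
  [90, 0, 0, 0, 0, 0, 0],
  [90, 0, 0, 0, 0, 0, 0],
  [90, 0, 0, 0, 0, 0, 0],
  [90, 0, 0, 0, 0, 0, 0],
  [90, 0, 0, 0, 0, 0, 0],
])

```text
time_s: 33.15
ee_pos: [0.6499, -0.0838, 0.0732]
eef_rot: [3.141, 0.785, 1.501]
force: [-0.1, 0.1, 0.6]
grip_width: 0.0848
grip_force: 0.0
```

Emit:
servo_tool([
  [100, 0, 0, -0.01, 0, 0, 0],
  [100, 0, 0, -0.02, 0, 0, 0],
  [100, 0, 0, -0.03, 0, 0, 0],
  [100, 0, 0, -0.03, 0, 0, 0],
  [100, 0, 0, -0.03, 0, 0, 0],
  [100, 0, 0, -0.03, 0, 0, 0],
  [100, 0, 0, -0.03, 0, 0, 0],
  [100, 0, 0, -0.03, 0, 0, 0],
])

```text
time_s: 34.15
ee_pos: [0.6601, 0.0662, 0.2236]
eef_rot: [3.14, 0.784, 1.501]
force: [0.1, -0.2, -0.4]
grip_width: 0.0942
grip_force: 0.0
```

Run:
```python
from h import *
st();tubtop(.650,-.073);tubtop(.664,-.211)
# key/lock estimate from top depth
c=snap('top');P=pts(c);z=P[...,2];hsv=cv2.cvtColor(c['pixels'],cv2.COLOR_RGB2HSV)
m=((z>.095)&(z<.12)&(abs(P[...,0]-.455)<.04)&(abs(P[...,1]-.197)<.04)).astype(np.uint8)
k=(P[m>0][:,:2]*1000).astype(np.float32);print('key',m.sum(),cv2.minAreaRect(k) if len(k) else 0)
m=((z>.036)&(z<.052)&(hsv[...,1]<60)&(abs(P[...,0]-.43)<.06)&(abs(P[...,1]-.30)<.06))
k=(P[m][:,:2]*1000).astype(np.float32);print('lock',m.sum(),cv2.minAreaRect(k) if len(k) else 0)
# look pose for the wrist camera
steps(np.array([.44,.25,.30]),rot(np.radians(90),0),16,100)
```

```text
t 34.15 p [0.6601 0.0662 0.2236] rpy [3.1401 0.7841 1.5006] F [ 0.1 -0.2 -0.4] w 0.0942 gf 0.0 q [ 0.314  0.74   1.007 -0.723  1.706  0.4  ]
top centre [ 0.6491 -0.0729  0.1151] n 364 z 0.115 slope [-0.005  0.007]
top centre [ 0.6619 -0.2122  0.1153] n 439 z 0.115 slope [-0.004 -0.002]
key 0 0
lock 0 0
[[100,0.004,-0.015,-0.011,0.0,0.05,0.0],[100,0.005,-0.014,-0.011,0.0,0.05,-0.01],[100,0.005,-0.015,-0.01,0.0,0.05,0.0],[100,0.006,-0.014,-0.01,-0.01,0.05,-0.01],[100,0.006,-0.014,-0.01,0.0,0.04,0.0],[100,0.007,-0.015,-0.01,0.0,0.05,0.0],[100,0.007,-0.014,-0.009,0.0,0.05,-0.01],[100,0.008,-0.014,-0.009,0.0,0.05,0.0]]
[[100,0.008,-0.014,-0.009,0.0,0.05,-0.01],[100,0.009,-0.014,-0.008,0.0,0.05,0.0],[100,0.01,-0.015,-0.008,-0.01,0.05,-0.01],[100,0.009,-0.014,-0.007,0.0,0.05,0.0],[100,0.011,-0.014,-0.007,0.0,0.05,0.0],[100,0.01,-0.014,-0.006,0.0,0.05,-0.01],[100,0.011,-0.013,-0.006,0.0,0.04,0.0],[100,0.011,-0.014,-0.005,-0.004,0.054,-0.006]]
```

Emit:
servo_tool([
  [100, 0.009, -0.029, -0.022, 0, 0.1, -0.01],
  [100, 0.011, -0.029, -0.02, -0.01, 0.1, -0.01],
  [100, 0.013, -0.029, -0.02, 0, 0.09, 0],
  [100, 0.015, -0.028, -0.018, 0, 0.1, -0.01],
  [100, 0.017, -0.028, -0.017, 0, 0.1, -0.01],
  [100, 0.019, -0.029, -0.015, -0.01, 0.1, -0.01],
  [100, 0.021, -0.028, -0.013, 0, 0.1, -0.01],
  [100, 0.022, -0.027, -0.011, 0, 0.094, -0.006],
])

```text
time_s: 35.3
ee_pos: [0.4399, 0.2511, 0.2943]
eef_rot: [-3.134, -0.002, 1.568]
force: [0.1, 0.2, -0.1]
grip_width: 0.0941
grip_force: 0.0
```

Run:
```python
from h import *
st();c=snap('wrist','w1');print(c['pose'].round(3).tolist())
```

```text
t 35.3 p [0.4399 0.2511 0.2943] rpy [-3.1345e+00 -2.4000e-03  1.5676e+00] F [ 0.1  0.2 -0.1] w 0.0941 gf 0.0 q [0.443 0.15  1.499 0.005 1.498 0.446]
[[1.0, 0.0, 0.008, 0.441], [-0.002, 0.96, 0.279, 0.333], [-0.007, -0.279, 0.96, 0.473], [0.0, 0.0, 0.0, 1.0]]
```

View pics/w1.png

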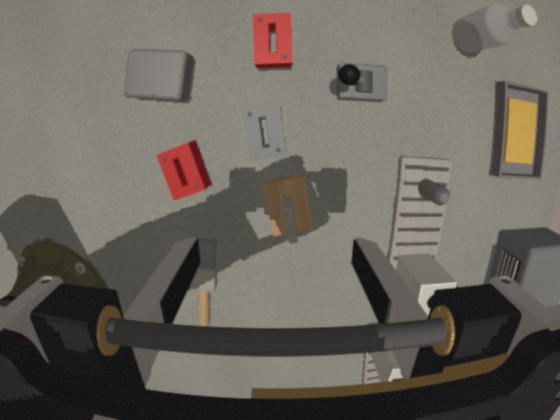

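The wrist view shows the lock slot at (264,131), the key's grey top at about (288,215) in its wooden block (288,205), and the lever ball at (349,75). I'll turn these into positions.

```bash
cat >> h.py <<'E'
def wray(c,uv,z):
    """wrist (equidistant fisheye) pixels -> world points on plane z"""
    uv=np.asarray(uv,float).reshape(-1,2);K=c['mtx'];d=(uv-K[:2,2][None])/[K[0,0],K[1,1]]
    r=np.hypot(*d.T);s=np.where(r>1e-9,np.sin(r)/np.maximum(r,1e-9),1)
    v=np.c_[d[:,0]*s,-d[:,1]*s,-np.cos(r)]@c['pose'][:3,:3].T
    o=c['pose'][:3,3];return o+v*((z-o[2])/v[:,2:])
def wproj(c,p):
    q=(np.asarray(p)-c['pose'][:3,3])@c['pose'][:3,:3];th=np.arctan2(np.hypot(q[0],q[1]),-q[2]);ph=np.arctan2(-q[1],q[0])
    return c['mtx'][:2,2]+c['mtx'][0,0]*th*np.array([np.cos(ph),np.sin(ph)])
def rect(c,mask,z,near=None,lo=10):
    cs=cv2.findContours(mask.astype(np.uint8),cv2.RETR_EXTERNAL,cv2.CHAIN_APPROX_NONE)[0]
    cs=[k for k in cs if len(k)>=lo]
    if near is not None: cs=sorted(cs,key=lambda k:np.hypot(*(k.reshape(-1,2).mean(0)-near)))[:1]
    for k in cs:
        W=wray(c,k.reshape(-1,2),z);(x,y),s,a=cv2.minAreaRect((W[:,:2]*1000).astype(np.float32))
        print('  px',k.reshape(-1,2).mean(0).round(),'centre',round(x,1),round(y,1),'size',np.round(s,1),'ang',round(a,1))
E
python3 - <<'E'
from h import *
c=snap('wrist');g=cv2.cvtColor(c['pixels'],cv2.COLOR_RGB2GRAY);hsv=cv2.cvtColor(c['pixels'],cv2.COLOR_RGB2HSV)
print('block px grey',np.median(g[110:150,248:258]),'slot min',g[120:142,258:270].min())
print(g[112:152:2,250:280:2])
# lever ball
m=np.zeros_like(g);m[55:100,330:370]=g[55:100,330:370]<25
rect(c,m,.096,(349,75))
print(hsv[205:245:4,270:306:3,0]);print(g[205:245:4,270:306:3])
E
```

```text
block px grey 134.0 slot min 70
[[134 134 137 135 136 134 134 136 136 137 137 136 135 137 138]
 [118 123 135 137 136 135 136 136 135 136 138 136 136 136 137]
 [ 96 102 129 136 137 136 137 134 134 137 135 135 134 135 135]
 [115 119 133 136 136 127 123 120 114 134 135 135 134 135 135]
 [133 133 136 134 131  87  83  86  97 131 136 136 135 136 134]
 [133 133 135 135 132  95  92 131 132 131 135 135 135 135 136]
 [135 135 136 136 135  94  93 139 138 132 137 137 137 137 136]
 [135 135 133 135 133  96  89 138 135 128 135 136 134 136 137]
 [135 135 135 133 134 118  88 134 137 126 136 135 136 136 135]
 [134 134 135 136 136 123  74 103 138 120 135 135 135 136 135]
 [135 135 135 137 136 126  77  98 141 129 135 133 134 136 135]
 [133 136 135 137 135 130  82  96 138 132 133 135 135 135 135]
 [135 135 136 136 135 132  93  94 138 135 134 135 134 135 136]
 [135 135 136 137 136 134 101  94 139 133 131 134 134 134 135]
 [134 134 135 136 135 133 115  91 137 135 127 133 133 135 134]
 [134 134 133 134 134 134 115  74 130 138 127 133 133 134 133]
 [133 132 132 133 134 133 123  75 129 136 126 132 134 134 13
[... 456 characters left out ...]
6 16 15 16 15 18 15 15 15 16 16]
 [21 16 16 16 15 15 19 18 17 16 16 15]
 [23 16 16 15 15 15 15 17 18 14 17 20]
 [26 18 17 18 19 23 20 14 18 15 19 27]
 [27 21 23 26 26 23 22 15 18 15 25 25]]
[[ 84  82  80  81  87  79  79  78  85  85  82  82]
 [ 84  81  82  81  87  81  85  83  83  87  83  84]
 [ 84  85  81  79  89  85  89  87  84  87  85  82]
 [ 99  83  79  80  87  83  82  83  84  85  85  84]
 [136 120  81  80  86  84  87  86  83  83  88  82]
 [140 143  95  80  86  85  84  85  85  84  85  80]
 [135 142 132  79  87  89  85  85  84  83  84  83]
 [137 137 140  94  84  87  85  86  85  82  84  79]
 [ 81  97 113  82  79  79  77  87  85  81  88 104]
 [ 82  81  80  79  80  90  96  84  86  87 134 136]]
```

```bash
cat >> h.py <<'E'
def wpts(c):
    z=c['z_map'];K=c['mtx'];v,u=np.mgrid[:z.shape[0],:z.shape[1]];d=np.stack([(u-K[0,2])/K[0,0],(v-K[1,2])/K[1,1]],-1)
    r=np.linalg.norm(d,axis=-1);t=np.where(r>1e-9,np.tan(r)/np.maximum(r,1e-9),1)
    P=np.stack([d[...,0]*t*z,-d[...,1]*t*z,-z],-1);return P@c['pose'][:3,:3].T+c['pose'][:3,3]
def box(c,P,x,y,rx,ry,lo,hi,zp,tag):
    """rectangle round the pixels whose points lie in the height band near x,y, cast onto plane zp"""
    m=((abs(P[...,0]-x)<rx)&(abs(P[...,1]-y)<ry)&(P[...,2]>lo)&(P[...,2]<hi)).astype(np.uint8)
    n,l,s,ce=cv2.connectedComponentsWithStats(m)
    if n<2: print(tag,'none');return
    i=1+np.argmax(s[1:,4]);k=np.argwhere(l==i)[:,::-1];W=wray(c,k,zp)
    (cx,cy),sz,a=cv2.minAreaRect((W[:,:2]*1000).astype(np.float32));Z=P[l==i][:,2]
    print(tag,'n',len(k),'px',ce[i].round(1),'centre',round(cx,1),round(cy,1),'mean',(W[:,:2].mean(0)*1000).round(1),'size',np.round(sz,1),'ang',round(a,1),'z',np.median(Z).round(4))
E
python3 - <<'E'
from h import *
c=snap('wrist');P=wpts(c)
box(c,P,.455,.197,.05,.05,.092,.125,.105,'key')
box(c,P,.43,.31,.05,.05,.035,.06,.045,'lock block')
print(wproj(c,[.455,.197,.105]))
box(c,P,.43,.305,.02,.022,-.01,.036,.045,'slot')
box(c,P,.525,.377,.05,.03,.08,.12,.093,'ball')
E
```

```text
key n 378 px [289.7 223.2] centre 455.4 201.7 mean [455.3 202.3] size [11.9 50.1] ang 10.7 z 0.1035
lock block n 1817 px [263.7 131.2] centre 422.2 308.3 mean [422.6 308.5] size [50.9 69.7] ang 8.1 z 0.0441
[289.38990969 227.45984611]
slot n 185 px [263.7 131.5] centre 422.5 308.0 mean [422.6 308.2] size [ 8.1 39.6] ang 8.4 z -0.0004
ball n 374 px [348.5  74.4] centre 523.6 380.4 mean [523.6 380.5] size [25.3 25.5] ang 0.1 z 0.1015
```

Run:
```python
from h import *
p,Rc=steps(np.array([.4225,.308,.16]),rot(np.radians(98.4),0),8,100)
```

```text
[[100,0.007,-0.002,0.017,0.0,0.0,-0.02],[100,0.007,-0.002,0.017,0.0,0.0,-0.02],[100,0.008,-0.002,0.017,0.0,0.0,-0.02],[100,0.007,-0.002,0.016,0.0,0.0,-0.01],[100,0.007,-0.002,0.017,0.0,0.0,-0.02],[100,0.008,-0.001,0.017,0.0,0.0,-0.02],[100,0.007,-0.001,0.017,0.0,0.0,-0.02],[100,0.008,-0.002,0.017,-0.006,0.0,-0.019]]
```

Emit:
servo_tool([
  [100, 0.007, -0.002, 0.017, 0, 0, -0.02],
  [100, 0.007, -0.002, 0.017, 0, 0, -0.02],
  [100, 0.008, -0.002, 0.017, 0, 0, -0.02],
  [100, 0.007, -0.002, 0.016, 0, 0, -0.01],
  [100, 0.007, -0.002, 0.017, 0, 0, -0.02],
  [100, 0.008, -0.001, 0.017, 0, 0, -0.02],
  [100, 0.007, -0.001, 0.017, 0, 0, -0.02],
  [100, 0.008, -0.002, 0.017, -0.006, 0, -0.019],
])

```text
time_s: 36.45
ee_pos: [0.4224, 0.3093, 0.1584]
eef_rot: [-3.141, -0.0, 1.719]
force: [0.5, 0.3, -0.5]
grip_width: 0.0938
grip_force: 0.0
```

Emit:
servo_tool([
  [100, 0, 0, 0, 0, 0, 0],
  [100, 0, 0, 0, 0, 0, 0],
  [100, 0, 0, 0, 0, 0, 0],
  [100, 0, 0, 0, 0, 0, 0],
  [100, 0, 0, 0, 0, 0, 0],
  [100, 0, 0, 0, 0, 0, 0],
  [100, 0, 0, 0, 0, 0, 0],
  [100, 0, 0, 0, 0, 0, 0],
])

```text
time_s: 37.45
ee_pos: [0.4224, 0.3089, 0.1596]
eef_rot: [-3.141, -0.0, 1.718]
force: [0.5, 0.1, -0.0]
grip_width: 0.0939
grip_force: 0.0
```

Run:
```python
from h import *
st();c=snap('wrist','w2');P=wpts(c)
box(c,P,.4225,.308,.05,.05,.035,.06,.045,'lock block')
box(c,P,.4225,.308,.02,.025,-.02,.036,.045,'slot')
box(c,P,.4225,.308,.02,.025,-.02,.042,.045,'slot')
p,Rc=steps(np.array([.4225,.30,.23]),rot(np.radians(100),0),4,100)
p,Rc=steps(np.array([.4555,.201,.22]),rot(np.radians(100.7),0),4,100,p,Rc)
```

```text
t 37.45 p [0.4224 0.3089 0.1596] rpy [-3.1412e+00 -4.0000e-04  1.7177e+00] F [ 0.5  0.1 -0. ] w 0.0939 gf 0.0 q [5.610e-01 2.840e-01 1.652e+00 1.000e-03 1.205e+00 4.140e-01]
lock block n 3500 px [276.1 199.7] centre 422.5 309.1 mean [422.4 309.9] size [50.  71.3] ang 8.0 z 0.044
slot n 350 px [276.  199.9] centre 422.4 309.2 mean [422.3 309.9] size [ 7.6 37.9] ang 8.5 z -0.0002
slot n 381 px [275.8 200.6] centre 421.9 308.6 mean [422.2 309.3] size [10.2 39. ] ang 8.2 z -0.0001
[[100,-0.002,0.0,-0.018,0.0,0.0,-0.01],[100,-0.002,-0.001,-0.017,0.0,0.0,0.0],[100,-0.003,0.0,-0.018,0.0,0.0,-0.01],[100,-0.002,0.0,-0.017,0.0,0.0,-0.008]]
[[100,-0.026,0.004,0.002,0.0,0.0,0.0],[100,-0.026,0.003,0.003,0.0,0.0,-0.01],[100,-0.025,0.004,0.002,0.0,0.0,0.0],[100,-0.026,0.003,0.003,0.0,0.0,-0.002]]
```

Emit:
servo_tool([
  [100, -0.002, 0, -0.018, 0, 0, -0.01],
  [100, -0.002, -0.001, -0.017, 0, 0, 0],
  [100, -0.003, 0, -0.018, 0, 0, -0.01],
  [100, -0.002, 0, -0.017, 0, 0, -0.008],
  [100, -0.026, 0.004, 0.002, 0, 0, 0],
  [100, -0.026, 0.003, 0.003, 0, 0, -0.01],
  [100, -0.025, 0.004, 0.002, 0, 0, 0],
  [100, -0.026, 0.003, 0.003, 0, 0, -0.002],
])

```text
time_s: 38.5
ee_pos: [0.4554, 0.2003, 0.2201]
eef_rot: [3.142, -0.0, 1.758]
force: [-0.2, 0.2, 0.2]
grip_width: 0.0944
grip_force: 0.0
```

Emit:
servo_tool([
  [100, 0, 0, 0, 0, 0, 0],
  [100, 0, 0, 0, 0, 0, 0],
  [100, 0, 0, 0, 0, 0, 0],
  [100, 0, 0, 0, 0, 0, 0],
  [100, 0, 0, 0, 0, 0, 0],
  [100, 0, 0, 0, 0, 0, 0],
  [100, 0, 0, 0, 0, 0, 0],
  [100, 0, 0, 0, 0, 0, 0],
])

```text
time_s: 39.5
ee_pos: [0.4551, 0.201, 0.2196]
eef_rot: [-3.141, -0.0, 1.758]
force: [-0.1, -0.4, 0.5]
grip_width: 0.0936
grip_force: 0.0
```

Run:
```python
from h import *
st();c=snap('wrist','w3');P=wpts(c)
box(c,P,.4555,.201,.05,.05,.092,.125,.105,'key')
box(c,P,.4555,.201,.05,.05,.1,.125,.105,'key')
box(c,P,.4555,.201,.06,.06,.018,.035,.025,'wood')
```

```text
t 39.5 p [0.4551 0.201  0.2196] rpy [-3.1412e+00 -4.0000e-04  1.7576e+00] F [-0.1 -0.4  0.5] w 0.0936 gf 0.0 q [0.342 0.171 1.646 0.    1.324 0.155]
key n 637 px [276.1 200.5] centre 455.1 201.1 mean [455.1 201.4] size [11.5 47.7] ang 10.8 z 0.1036
key n 616 px [276.1 201.3] centre 455.2 200.6 mean [455.2 200.7] size [11.5 46.8] ang 10.8 z 0.1037
wood n 2740 px [276.1 181. ] centre 455.7 199.6 mean [454.9 202.8] size [59.9 79.9] ang 10.3 z 0.024
```

View pics/w3.png

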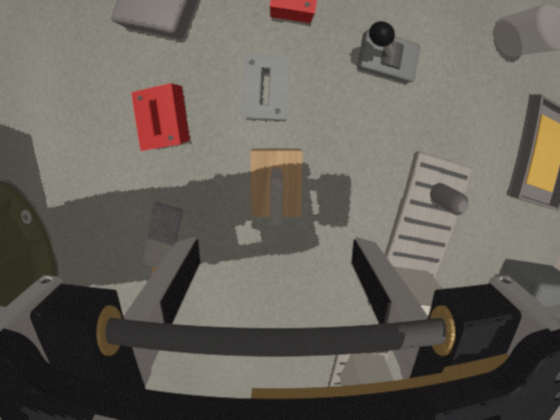

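The key lies directly below the TCP at px (276,201), the same pixel the slot had from its hover pose, so the alignment matches. I'll descend and grip.

Emit:
servo_tool([
  [100, 0, 0, 0.025, 0, 0, 0],
  [100, 0, 0, 0.025, 0, 0, 0],
  [100, 0, 0, 0.025, 0, 0, 0],
  [100, 0, 0, 0.025, 0, 0, 0],
  [100, 0, 0, 0.025, 0, 0, 0],
  [100, 0, 0, 0.02, 0, 0, 0],
  [100, 0, 0, 0.016, 0, 0, 0],
  [100, 0, 0, 0, 0, 0, 0],
])

```text
time_s: 40.55
ee_pos: [0.4546, 0.2009, 0.0578]
eef_rot: [-3.139, -0.0, 1.758]
force: [0.1, 0.5, 0.6]
grip_width: 0.0941
grip_force: 0.0
```

Emit:
servo_tool([
  [5, 0, 0, 0, 0, 0, 0],
  [5, 0, 0, 0, 0, 0, 0],
  [5, 0, 0, 0, 0, 0, 0],
  [5, 0, 0, 0, 0, 0, 0],
  [5, 0, 0, 0, 0, 0, 0],
  [5, 0, 0, 0, 0, 0, 0],
  [5, 0, 0, 0, 0, 0, 0],
  [5, 0, 0, 0, 0, 0, 0],
], force=40)

```text
time_s: 41.55
ee_pos: [0.455, 0.2011, 0.0586]
eef_rot: [-3.141, -0.0, 1.758]
force: [-1.3, 0.8, 0.2]
grip_width: 0.0174
grip_force: 0.0
```

Emit:
servo_tool([
  [5, 0, 0, 0, 0, 0, 0],
  [5, 0, 0, 0, 0, 0, 0],
  [5, 0, 0, 0, 0, 0, 0],
  [5, 0, 0, 0, 0, 0, 0],
  [5, 0, 0, 0, 0, 0, 0],
  [5, 0, 0, 0, 0, 0, 0],
  [5, 0, 0, 0, 0, 0, 0],
  [5, 0, 0, 0, 0, 0, 0],
])

```text
time_s: 42.55
ee_pos: [0.455, 0.2011, 0.0586]
eef_rot: [-3.141, -0.0, 1.758]
force: [0.4, -0.1, -0.1]
grip_width: 0.0118
grip_force: 40.0
```

Run:
```python
from h import *
st();c=snap('wrist');P=wpts(c)
box(c,P,.4551,.201,.05,.05,.09,.125,.105,'key')
tubs()
```

```text
t 42.55 p [0.455  0.2011 0.0586] rpy [-3.1412e+00 -4.0000e-04  1.7577e+00] F [ 0.4 -0.1 -0.1] w 0.0118 gf 39.999847412109375 q [3.420e-01 3.650e-01 1.811e+00 1.000e-03 9.660e-01 1.550e-01]
key n 4228 px [275.3 282.6] centre 454.7 204.1 mean [453.4 206.5] size [40.6 42.8] ang 52.4 z 0.1039
tub 650 -75 [58. 58.] 86.0 z 0.115
tub 663 -214 [60. 58.] 86.3 z 0.115
tub 683 -440 [57. 59.] 53.3 z 0.08
tub 666 85 [60. 56.] 1.6 z 0.115
```

Emit:
servo_tool([
  [5, 0, 0, -0.005, 0, 0, 0],
  [5, 0, 0, -0.005, 0, 0, 0],
  [5, 0, 0, -0.01, 0, 0, 0],
  [5, 0, 0, -0.02, 0, 0, 0],
  [5, 0, 0, -0.02, 0, 0, 0],
  [5, 0, 0, -0.02, 0, 0, 0],
  [5, 0, 0, -0.01, 0, 0, 0],
  [5, 0, 0, 0, 0, 0, 0],
])

```text
time_s: 43.65
ee_pos: [0.4552, 0.2011, 0.1491]
eef_rot: [3.141, -0.001, 1.758]
force: [-0.1, -0.5, -1.6]
grip_width: 0.012
grip_force: 40.0
```

Run:
```python
from h import *
st()
p,Rc=steps(np.array([.4224,.309,.148]),rot(np.radians(98.4),0),7,5)
```

```text
t 43.65 p [0.4552 0.2011 0.1491] rpy [ 3.1409e+00 -6.0000e-04  1.7577e+00] F [-0.1 -0.5 -1.6] w 0.012 gf 39.99963462352753 q [0.342 0.24  1.735 0.    1.166 0.155]
[[5,0.016,-0.002,0.0,0.0,0.0,0.01],[5,0.016,-0.002,0.0,0.0,0.0,0.0],[5,0.016,-0.002,0.0,0.0,0.0,0.01],[5,0.016,-0.002,0.001,0.0,0.0,0.0],[5,0.016,-0.002,0.0,0.0,0.0,0.01],[5,0.016,-0.002,0.0,0.0,0.0,0.0],[5,0.016,-0.002,0.0,0.001,-0.001,0.01]]
```

Emit:
servo_tool([
  [5, 0.016, -0.002, 0, 0, 0, 0.01],
  [5, 0.016, -0.002, 0, 0, 0, 0],
  [5, 0.016, -0.002, 0, 0, 0, 0.01],
  [5, 0.016, -0.002, 0.001, 0, 0, 0],
  [5, 0.016, -0.002, 0, 0, 0, 0.01],
  [5, 0.016, -0.002, 0, 0, 0, 0],
  [5, 0.016, -0.002, 0, 0.001, -0.001, 0.01],
  [5, 0, 0, 0, 0, 0, 0],
])

```text
time_s: 44.65
ee_pos: [0.4219, 0.31, 0.1474]
eef_rot: [-3.14, 0.001, 1.72]
force: [-0.0, 0.2, -2.0]
grip_width: 0.0116
grip_force: 40.0
```

Emit:
servo_tool([
  [5, 0, 0, 0.015, 0, 0, 0],
  [5, 0, 0, 0.015, 0, 0, 0],
  [5, 0, 0, 0.01, 0, 0, 0],
  [5, 0, 0, 0, 0, 0, 0],
  [5, 0, 0, 0, 0, 0, 0],
  [5, 0, 0, 0, 0, 0, 0],
  [5, 0, 0, 0, 0, 0, 0],
  [5, 0, 0, 0, 0, 0, 0],
])

```text
time_s: 45.65
ee_pos: [0.4223, 0.3091, 0.1078]
eef_rot: [-3.14, 0.001, 1.718]
force: [-0.2, 0.6, -0.8]
grip_width: 0.0117
grip_force: 40.0
```

Run:
```python
from h import *
st();c=snap('wrist');P=wpts(c)
box(c,P,.4225,.308,.05,.05,.035,.06,.045,'lock block')
cv2.imwrite('pics/w4.png',cv2.resize(c['pixels'][150:350,175:375],(600,600),interpolation=cv2.INTER_CUBIC)[:,:,::-1])
```

```text
t 45.65 p [0.4223 0.3091 0.1078] rpy [-3.1404e+00  5.0000e-04  1.7177e+00] F [-0.2  0.6 -0.8] w 0.0117 gf 39.999656081199646 q [0.562 0.346 1.702 0.    1.095 0.415]
lock block n 3490 px [276.5 203.7] centre 421.4 316.5 mean [420.8 321.2] size [50.1 56.6] ang 8.0 z 0.044
```

View pics/w4.png

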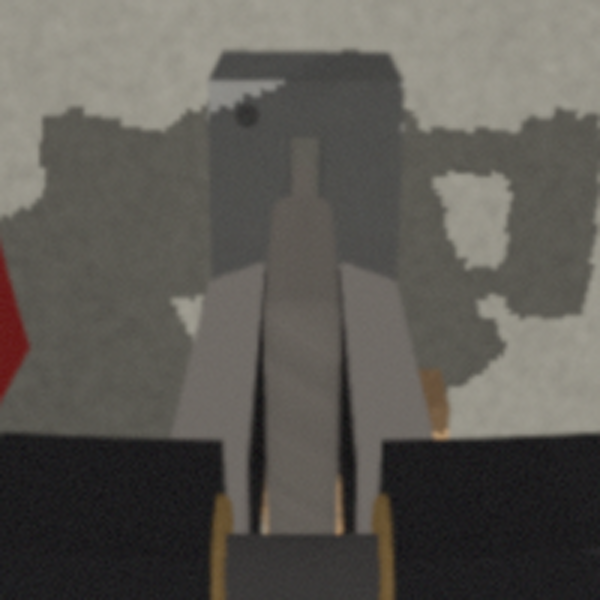

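The view shows the tongue (305,165) centred over the lock block, covering the slot. I'll descend slowly past the mouth.

Emit:
servo_tool([
  [5, 0, 0, 0.005, 0, 0, 0],
  [5, 0, 0, 0.005, 0, 0, 0],
  [5, 0, 0, 0.003, 0, 0, 0],
  [5, 0, 0, 0.002, 0, 0, 0],
  [5, 0, 0, 0.002, 0, 0, 0],
  [5, 0, 0, 0.002, 0, 0, 0],
  [5, 0, 0, 0, 0, 0, 0],
  [5, 0, 0, 0, 0, 0, 0],
])

```text
time_s: 46.7
ee_pos: [0.4223, 0.309, 0.0887]
eef_rot: [-3.14, 0.001, 1.718]
force: [-0.1, 0.4, -1.0]
grip_width: 0.0116
grip_force: 40.0
```

Emit:
servo_tool([
  [5, 0, 0, 0.004, 0, 0, 0],
  [5, 0, 0, 0.004, 0, 0, 0],
  [5, 0, 0, 0.004, 0, 0, 0],
  [5, 0, 0, 0.004, 0, 0, 0],
  [5, 0, 0, 0.004, 0, 0, 0],
  [5, 0, 0, 0.004, 0, 0, 0],
  [5, 0, 0, 0.004, 0, 0, 0],
  [5, 0, 0, 0.003, 0, 0, 0],
])

```text
time_s: 47.7
ee_pos: [0.4222, 0.309, 0.0574]
eef_rot: [-3.14, 0.001, 1.718]
force: [0.3, 0.1, -2.0]
grip_width: 0.0115
grip_force: 40.0
```

Emit:
servo_tool([
  [5, 0, 0, 0.001, 0, 0, 0],
  [5, 0, 0, 0.001, 0, 0, 0],
  [5, 0, 0, 0.001, 0, 0, 0],
  [5, 0, 0, 0, 0, 0, 0],
  [5, 0, 0, 0, 0, 0, 0],
  [5, 0, 0, 0, 0, 0, 0],
  [5, 0, 0, 0, 0, 0, 0],
  [5, 0, 0, 0, 0, 0, 0],
])

```text
time_s: 48.7
ee_pos: [0.4222, 0.309, 0.0547]
eef_rot: [-3.14, 0.001, 1.718]
force: [0.7, -0.3, -1.5]
grip_width: 0.0126
grip_force: 40.0
```

Emit:
servo_tool([
  [5, 0, 0, 0.001, 0, 0, 0],
  [5, 0, 0, 0, 0, 0, 0],
  [5, 0, 0, 0.001, 0, 0, 0],
  [5, 0, 0, 0, 0, 0, 0],
  [5, 0, 0, 0, 0, 0, 0],
  [5, 0, 0, 0, 0, 0, 0],
  [5, 0, 0, 0, 0, 0, 0],
  [5, 0, 0, 0, 0, 0, 0],
])

```text
time_s: 49.7
ee_pos: [0.4222, 0.309, 0.0535]
eef_rot: [-3.14, 0.001, 1.718]
force: [-4.9, -2.5, 12.0]
grip_width: 0.0117
grip_force: 40.0
```

Emit:
servo_tool([
  [40, 0, 0, 0, 0, 0, 0],
  [40, 0, 0, 0, 0, 0, 0],
  [40, 0, 0, 0, 0, 0, 0],
  [40, 0, 0, 0, 0, 0, 0],
  [40, 0, 0, -0.02, 0, 0, 0],
  [40, 0, 0, -0.03, 0, 0, 0],
  [40, 0, 0, -0.04, 0, 0, 0],
  [40, 0, 0, -0.04, 0, 0, 0],
])

```text
time_s: 50.7
ee_pos: [0.4222, 0.309, 0.1838]
eef_rot: [-3.14, 0.001, 1.718]
force: [0.6, -0.0, -0.1]
grip_width: 0.0371
grip_force: 0.0
```

Run:
```python
from h import *
st();c=snap('wrist');P=wpts(c)
box(c,P,.422,.309,.05,.05,.085,.12,.10,'key')
box(c,P,.422,.309,.06,.06,.035,.06,.045,'lock')
box(c,P,.5236,.380,.05,.03,.08,.12,.093,'ball')
tubs()
```

```text
t 50.7 p [0.4222 0.309  0.1838] rpy [-3.1399e+00  7.0000e-04  1.7177e+00] F [ 0.6 -0.  -0.1] w 0.0371 gf 0.0 q [0.562 0.26  1.623 0.    1.26  0.415]
key n 766 px [275.5 209.6] centre 421.6 309.5 mean [421.5 309.8] size [11.3 48.8] ang 8.5 z 0.0986
lock n 2664 px [276.7 191. ] centre 422.6 308.8 mean [422.3 312.3] size [49.9 71.3] ang 7.8 z 0.044
ball n 660 px [403.3 147.1] centre 523.9 380.2 mean [523.7 380.4] size [25.2 27.6] ang 75.9 z 0.1015
tub 650 -74 [58. 59.] 86.4 z 0.115
tub 684 -441 [60. 59.] 58.6 z 0.079
tub 666 85 [59. 56.] 1.4 z 0.115
tub 683 -205 [59. 59.] 80.8 z 0.115
```

Run:
```python
from h import *
tubtop(.683,-.205);tubtop(.650,-.073);tubtop(.665,.087)
c=snap('side');cv2.imwrite('pics/s4.png',cv2.resize(c['pixels'][160:300,270:470],(800,560))[:,:,::-1])
R1=rot(np.radians(86),0)
p,Rc=steps(np.array([.56,.05,.25]),rot(np.radians(90),0),8,40)
p,Rc=steps(np.array([.675,-.207,.20]),R1,8,100,p,Rc)
```

```text
top centre [ 0.6825 -0.2035  0.1155] n 411 z 0.115 slope [-0.006 -0.004]
top centre [ 0.6497 -0.0723  0.1152] n 364 z 0.1151 slope [-0.007 -0.006]
top centre [0.665  0.0863 0.115 ] n 270 z 0.1151 slope [-0.01  -0.015]
[[40,-0.035,0.012,-0.009,0.0,0.0,0.02],[40,-0.034,0.013,-0.008,0.0,0.0,0.02],[40,-0.034,0.014,-0.009,0.0,0.0,0.02],[40,-0.034,0.014,-0.008,0.0,0.0,0.01],[40,-0.033,0.015,-0.009,0.0,0.0,0.02],[40,-0.033,0.015,-0.008,0.0,0.0,0.02],[40,-0.033,0.016,-0.009,0.0,0.0,0.02],[40,-0.033,0.017,-0.009,-0.003,0.002,0.017]]
[[100,-0.032,0.014,0.006,0.0,0.0,0.01],[100,-0.032,0.015,0.007,0.0,0.0,0.01],[100,-0.032,0.015,0.006,0.0,0.0,0.01],[100,-0.032,0.015,0.006,0.0,0.0,0.0],[100,-0.031,0.016,0.007,0.0,0.0,0.01],[100,-0.032,0.016,0.006,0.0,0.0,0.01],[100,-0.031,0.015,0.006,0.0,0.0,0.01],[100,-0.031,0.017,0.006,0.0,0.0,0.01]]
```

View pics/s4.png

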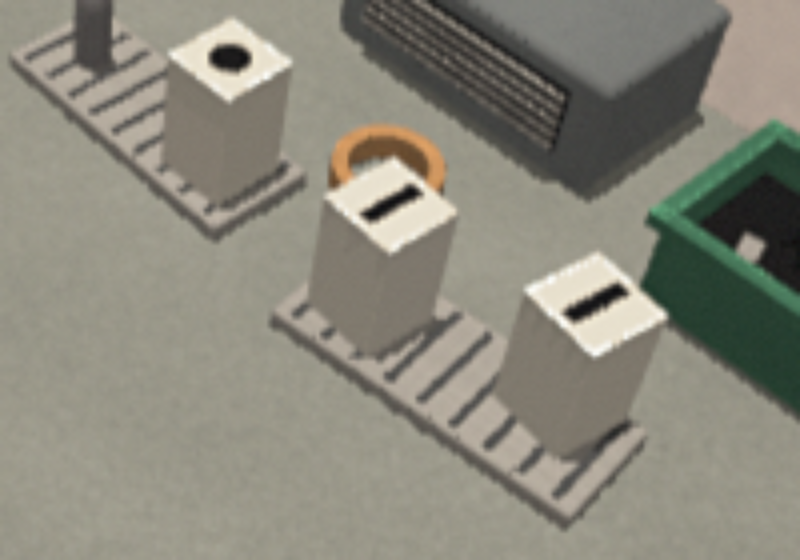

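The view shows all three tubs upright and home. The right bar tub (597,300) was shoved about 20 mm on its peg, though its rim is still on the plate. I'll gently recentre it by closing the fingers over it, then throw the lever.

Emit:
servo_tool([
  [40, -0.035, 0.012, -0.009, 0, 0, 0.02],
  [40, -0.034, 0.013, -0.008, 0, 0, 0.02],
  [40, -0.034, 0.014, -0.009, 0, 0, 0.02],
  [40, -0.034, 0.014, -0.008, 0, 0, 0.01],
  [40, -0.033, 0.015, -0.009, 0, 0, 0.02],
  [40, -0.033, 0.015, -0.008, 0, 0, 0.02],
  [40, -0.033, 0.016, -0.009, 0, 0, 0.02],
  [40, -0.033, 0.017, -0.009, 0, 0, 0.017],
], force=4)

```text
time_s: 52.0
ee_pos: [0.5604, 0.0491, 0.2505]
eef_rot: [-3.138, 0.001, 1.57]
force: [-0.3, 0.5, -0.1]
grip_width: 0.0375
grip_force: 0.0
```

Emit:
servo_tool([
  [100, -0.032, 0.014, 0.006, 0, 0, 0.01],
  [100, -0.032, 0.015, 0.007, 0, 0, 0.01],
  [100, -0.032, 0.015, 0.006, 0, 0, 0.01],
  [100, -0.032, 0.015, 0.006, 0, 0, 0],
  [100, -0.031, 0.016, 0.007, 0, 0, 0.01],
  [100, -0.032, 0.016, 0.006, 0, 0, 0.01],
  [100, -0.031, 0.015, 0.006, 0, 0, 0.01],
  [100, -0.031, 0.017, 0.006, 0, 0, 0.01],
])

```text
time_s: 53.0
ee_pos: [0.6755, -0.2074, 0.1997]
eef_rot: [-3.138, 0.0, 1.5]
force: [0.4, 1.0, 0.4]
grip_width: 0.0941
grip_force: 0.0
```

Run:
```python
from h import *
st();tubtop(.683,-.205)
steps(np.array([.672,-.206,.07]),rot(np.radians(86),0),8,100)
```

```text
t 53.0 p [ 0.6755 -0.2074  0.1997] rpy [-3.1380e+00  2.0000e-04  1.5003e+00] F [0.4 1.  0.4] w 0.0941 gf 0.0 q [-3.490e-01  6.740e-01  9.890e-01 -1.000e-03  1.481e+00 -2.790e-01]
top centre [ 0.6573 -0.2072  0.3781] n 84 z 0.3864 slope [-0.175 -0.027]
[[100,0.001,0.0,0.016,0.0,0.0,0.0],[100,0.0,-0.001,0.016,0.0,0.0,0.0],[100,0.001,0.0,0.016,0.0,0.0,0.0],[100,0.0,-0.001,0.016,0.0,0.0,0.0],[100,0.001,0.0,0.016,0.0,0.0,0.0],[100,0.001,-0.001,0.016,0.0,0.0,0.0],[100,0.0,0.0,0.016,0.0,0.0,0.0],[100,0.001,0.0,0.016,-0.005,0.001,-0.004]]
```

Emit:
servo_tool([
  [100, 0.001, 0, 0.016, 0, 0, 0],
  [100, 0, 0, 0.016, 0, 0, 0],
  [100, 0, 0, 0.016, 0, 0, 0],
  [100, 0, 0, 0.016, 0, 0, 0],
  [100, 0, 0, 0.016, 0, 0, 0],
  [100, 0, 0, 0.016, 0, 0, 0],
  [100, 0, 0, 0.016, 0, 0, 0],
  [100, 0, 0, 0.016, 0, 0, 0],
])

```text
time_s: 54.05
ee_pos: [0.6754, -0.2055, 0.0726]
eef_rot: [-3.14, 0.001, 1.501]
force: [0.3, -0.8, -0.3]
grip_width: 0.094
grip_force: 0.0
```

Emit:
servo_tool([
  [50, 0, 0, 0, 0, 0, 0],
  [50, 0, 0, 0, 0, 0, 0],
  [50, 0, 0, 0, 0, 0, 0],
  [50, 0, 0, 0, 0, 0, 0],
  [50, 0, 0, 0, 0, 0, 0],
  [50, 0, 0, 0, 0, 0, 0],
  [50, 0, 0, 0, 0, 0, 0],
  [50, 0, 0, 0, 0, 0, 0],
], force=4)

```text
time_s: 55.05
ee_pos: [0.6757, -0.2056, 0.0743]
eef_rot: [-3.141, 0.001, 1.501]
force: [0.2, 0.3, 5.3]
grip_width: 0.0588
grip_force: 3.9
```

Emit:
servo_tool([
  [50, -0.001, -0.002, 0, 0, 0, 0],
  [50, -0.001, -0.002, 0, 0, 0, 0],
  [50, -0.001, -0.002, 0, 0, 0, 0],
  [50, 0, -0.002, 0, 0, 0, 0],
  [50, 0, -0.002, 0, 0, 0, 0],
  [50, 0, 0, 0, 0, 0, 0],
  [50, 0, 0, 0, 0, 0, 0],
  [50, 0, 0, 0, 0, 0, 0],
])

```text
time_s: 56.05
ee_pos: [0.6655, -0.208, 0.0742]
eef_rot: [-3.141, 0.001, 1.501]
force: [1.5, 0.2, 6.4]
grip_width: 0.0593
grip_force: 4.0
```

Emit:
servo_tool([
  [100, 0, 0, 0, 0, 0, 0],
  [100, 0, 0, 0, 0, 0, 0],
  [100, 0, 0, 0, 0, 0, 0],
  [100, 0, 0, 0, 0, 0, 0],
  [100, 0, 0, 0, 0, 0, 0],
  [100, 0, 0, -0.04, 0, 0, 0],
  [100, 0, 0, -0.05, 0, 0, 0],
  [100, 0, 0, -0.05, 0, 0, 0],
])

```text
time_s: 57.05
ee_pos: [0.6652, -0.2076, 0.2153]
eef_rot: [-3.14, 0.001, 1.501]
force: [-0.2, -0.9, -0.1]
grip_width: 0.0939
grip_force: 0.0
```

Run:
```python
from h import *
st();c=snap('side');P=pts(c);tubs()
# pose for lever push: fingers shut, TCP this side of the ball
p,Rc=steps(np.array([.54,.05,.28]),rot(np.radians(90),0),8,100)
p,Rc=steps(np.array([.462,.380,.20]),rot(np.radians(90),0),8,0,p,Rc)
```

```text
t 57.05 p [ 0.6652 -0.2076  0.2153] rpy [-3.1402e+00  9.0000e-04  1.5007e+00] F [-0.2 -0.9 -0.1] w 0.0939 gf 0.0 q [-3.550e-01  6.400e-01  1.009e+00 -1.000e-03  1.494e+00 -2.840e-01]
tub 650 -74 [58. 58.] 86.0 z 0.115
tub 683 -441 [59. 59.] 68.5 z 0.08
tub 666 85 [60. 56.] 1.6 z 0.115
[[100,0.031,-0.018,-0.008,0.0,0.0,-0.01],[100,0.031,-0.018,-0.007,0.0,0.0,-0.01],[100,0.032,-0.017,-0.008,0.0,0.0,-0.01],[100,0.031,-0.017,-0.008,0.0,0.0,-0.01],[100,0.032,-0.017,-0.007,0.0,0.0,0.0],[100,0.032,-0.017,-0.008,0.01,0.0,-0.01],[100,0.032,-0.016,-0.008,0.0,0.0,-0.01],[100,0.032,-0.017,-0.007,-0.002,0.004,-0.01]]
[[0,0.041,-0.01,0.01,0.0,0.0,0.0],[0,0.041,-0.009,0.01,0.0,0.0,0.0],[0,0.042,-0.01,0.01,0.0,0.0,0.0],[0,0.041,-0.01,0.01,0.0,0.0,0.0],[0,0.041,-0.009,0.01,0.0,0.0,0.0],[0,0.041,-0.01,0.01,0.0,0.0,0.0],[0,0.042,-0.01,0.01,0.0,0.0,0.0],[0,0.041,-0.01,0.01,0.0,0.0,0.0]]
```

Emit:
servo_tool([
  [100, 0.031, -0.018, -0.008, 0, 0, -0.01],
  [100, 0.031, -0.018, -0.007, 0, 0, -0.01],
  [100, 0.032, -0.017, -0.008, 0, 0, -0.01],
  [100, 0.031, -0.017, -0.008, 0, 0, -0.01],
  [100, 0.032, -0.017, -0.007, 0, 0, 0],
  [100, 0.032, -0.017, -0.008, 0, 0, -0.01],
  [100, 0.032, -0.016, -0.008, 0, 0, -0.01],
  [100, 0.032, -0.017, -0.007, 0, 0, -0.01],
])

```text
time_s: 58.15
ee_pos: [0.5377, 0.0515, 0.2745]
eef_rot: [-3.14, 0.001, 1.571]
force: [-0.4, 0.1, -1.0]
grip_width: 0.0939
grip_force: 0.0
```

Emit:
servo_tool([
  [0, 0.041, -0.01, 0.01, 0, 0, 0],
  [0, 0.041, -0.009, 0.01, 0, 0, 0],
  [0, 0.042, -0.01, 0.01, 0, 0, 0],
  [0, 0.041, -0.01, 0.01, 0, 0, 0],
  [0, 0.041, -0.009, 0.01, 0, 0, 0],
  [0, 0.041, -0.01, 0.01, 0, 0, 0],
  [0, 0.042, -0.01, 0.01, 0, 0, 0],
  [0, 0.041, -0.01, 0.01, 0, 0, 0],
])

```text
time_s: 59.15
ee_pos: [0.4597, 0.3817, 0.1936]
eef_rot: [-3.14, 0.001, 1.571]
force: [-0.4, -0.4, 0.7]
grip_width: 0.0175
grip_force: 0.0
```

Run:
```python
from h import *
st();tubs();tubtop(.664,-.209)
p,Rc=steps(np.array([.475,.380,.080]),rot(np.radians(90),0),8,0)
steps(np.array([.574,.380,.080]),rot(np.radians(90),0),8,0,p,Rc)
```

```text
t 59.15 p [0.4597 0.3817 0.1936] rpy [-3.1398e+00  1.2000e-03  1.5707e+00] F [-0.4 -0.4  0.7] w 0.0175 gf 0.0 q [0.632 0.416 1.392 0.    1.336 0.632]
tub 650 -75 [58. 59.] 85.5 z 0.115
tub 683 -441 [58. 58.] 62.8 z 0.08
tub 665 -207 [59. 58.] 82.3 z 0.115
tub 666 85 [59. 56.] 1.6 z 0.115
top centre [ 0.6644 -0.2053  0.1154] n 429 z 0.115 slope [-0.006 -0.003]
[[0,0.0,0.002,0.014,0.0,0.0,0.0],[0,-0.001,0.002,0.014,0.0,0.0,0.0],[0,0.0,0.002,0.014,0.0,0.0,0.0],[0,0.0,0.002,0.014,0.0,0.0,0.0],[0,-0.001,0.003,0.014,0.0,0.0,0.0],[0,0.0,0.002,0.014,0.0,0.0,0.0],[0,-0.001,0.002,0.014,0.0,0.0,0.0],[0,0.0,0.002,0.014,-0.004,0.002,0.003]]
[[0,0.0,0.012,0.0,0.0,0.0,0.0],[0,0.0,0.013,0.0,0.0,0.0,0.0],[0,0.0,0.012,0.0,0.0,0.0,0.0],[0,0.0,0.012,0.0,0.0,0.0,0.0],[0,0.0,0.013,0.0,0.0,0.0,0.0],[0,0.0,0.012,0.0,0.0,0.0,0.0],[0,0.0,0.013,0.0,0.0,0.0,0.0],[0,0.0,0.012,0.0,0.0,0.0,0.0]]
```

The tub is recentred at (0.665,-0.207) and home. Next is the lever.

Emit:
servo_tool([
  [0, 0, 0.002, 0.014, 0, 0, 0],
  [0, -0.001, 0.002, 0.014, 0, 0, 0],
  [0, 0, 0.002, 0.014, 0, 0, 0],
  [0, 0, 0.002, 0.014, 0, 0, 0],
  [0, -0.001, 0.003, 0.014, 0, 0, 0],
  [0, 0, 0.002, 0.014, 0, 0, 0],
  [0, 0, 0.002, 0.014, 0, 0, 0],
  [0, 0, 0, 0.014, 0, 0, 0],
])

```text
time_s: 60.25
ee_pos: [0.4753, 0.3783, 0.0815]
eef_rot: [-3.14, 0.001, 1.571]
force: [0.2, -0.1, 0.3]
grip_width: 0.0005
grip_force: 0.0
```

Emit:
servo_tool([
  [0, 0, 0.012, 0, 0, 0, 0],
  [0, 0, 0.013, 0, 0, 0, 0],
  [0, 0, 0.012, 0, 0, 0, 0],
  [0, 0, 0.012, 0, 0, 0, 0],
  [0, 0, 0.013, 0, 0, 0, 0],
  [0, 0, 0.012, 0, 0, 0, 0],
  [0, 0, 0.012, 0, 0, 0, 0],
  [0, 0, 0.01, 0, 0, 0, 0],
])

```text
time_s: 61.25
ee_pos: [0.5718, 0.3782, 0.0821]
eef_rot: [-3.14, 0.001, 1.571]
force: [-0.8, -0.1, -1.4]
grip_width: 0.0002
grip_force: 0.5
```

Emit:
servo_tool([
  [0, 0, 0.002, 0, 0, 0, 0],
  [0, 0, 0, 0, 0, 0, 0],
  [0, 0, 0, 0, 0, 0, 0],
  [0, 0, 0, 0, 0, 0, 0],
  [0, 0, 0, 0, 0, 0, 0],
  [0, 0, 0, 0, 0, 0, 0],
  [0, 0, 0, 0, 0, 0, 0],
  [0, 0, 0, 0, 0, 0, 0],
])

```text
time_s: 62.25
ee_pos: [0.5732, 0.3784, 0.0824]
eef_rot: [-3.14, 0.001, 1.571]
force: [0.9, 0.3, 0.2]
grip_width: 0.0004
grip_force: 0.0
```

Run:
```python
from h import *
st();c=snap('wrist');P=wpts(c)
m=(abs(P[...,0]-.60)<.03)&(abs(P[...,1]-.38)<.02)&(P[...,2]>.075)&(P[...,2]<.125)&(c['pixels'].max(-1)<50)
print(m.sum(),P[m].min(0).round(4) if m.any() else 0,P[m].max(0).round(4) if m.any() else 0)
```

```text
t 62.25 p [0.5732 0.3784 0.0824] rpy [-3.1403e+00  8.0000e-04  1.5707e+00] F [0.9 0.3 0.2] w 0.0004 gf 0.0 q [ 0.53   0.715  1.197 -0.     1.231  0.53 ]
1614 [0.5713 0.3702 0.0808] [0.6101 0.3935 0.125 ]
```

Emit:
servo_tool([
  [0, 0, 0.002, 0, 0, 0, 0],
  [0, 0, 0.002, 0, 0, 0, 0],
  [0, 0, 0.002, 0, 0, 0, 0],
  [0, 0, 0, 0, 0, 0, 0],
  [0, 0, 0, 0, 0, 0, 0],
  [0, 0, 0, 0, 0, 0, 0],
  [0, 0, 0, 0, 0, 0, 0],
  [0, 0, 0, 0, 0, 0, 0],
])

```text
time_s: 63.3
ee_pos: [0.5749, 0.3786, 0.0821]
eef_rot: [-3.13, 0.003, 1.572]
force: [-33.8, -5.6, 14.6]
grip_width: 0.0005
grip_force: 16.9
```

That is the stop, at 34 N. I'll back off and clear.

Emit:
servo_tool([
  [0, 0, -0.006, 0, 0, 0, 0],
  [0, 0, -0.01, 0, 0, 0, 0],
  [0, 0, -0.03, 0, 0, 0, 0],
  [0, 0, -0.03, 0, 0, 0, 0],
  [0, 0, 0, -0.03, 0, 0, 0],
  [0, 0, 0, -0.05, 0, 0, 0],
  [0, 0, 0, -0.05, 0, 0, 0],
  [0, 0, 0, -0.05, 0, 0, 0],
])

```text
time_s: 64.3
ee_pos: [0.5031, 0.3783, 0.2642]
eef_rot: [-3.141, 0.001, 1.571]
force: [0.4, -0.6, -0.4]
grip_width: 0.0006
grip_force: 0.0
```

Run:
```python
from h import *
st();c=snap('wrist','w5');P=wpts(c)
box(c,P,.60,.38,.04,.03,.08,.12,.093,'ball')
box(c,P,.422,.309,.05,.05,.085,.12,.10,'key')
tubs();snap('side','s5')
```

```text
t 64.3 p [0.5031 0.3783 0.2642] rpy [-3.1408e+00  6.0000e-04  1.5705e+00] F [ 0.4 -0.6 -0.4] w 0.0006 gf 0.0 q [ 0.587  0.45   1.182 -0.     1.51   0.587]
ball n 405 px [359.7 185.1] centre 597.6 380.8 mean [597.4 380.9] size [25.5 25.8] ang 41.2 z 0.0999
key n 479 px [208.  244.6] centre 424.1 310.4 mean [424.  311.4] size [15.5 51.4] ang 8.7 z 0.0982
tub 650 -75 [58. 59.] 86.1 z 0.115
tub 683 -441 [58. 58.] 35.2 z 0.08
tub 666 -207 [59. 59.] 81.9 z 0.115
tub 666 85 [59. 56.] 1.6 z 0.115
```

View pics/s5.png

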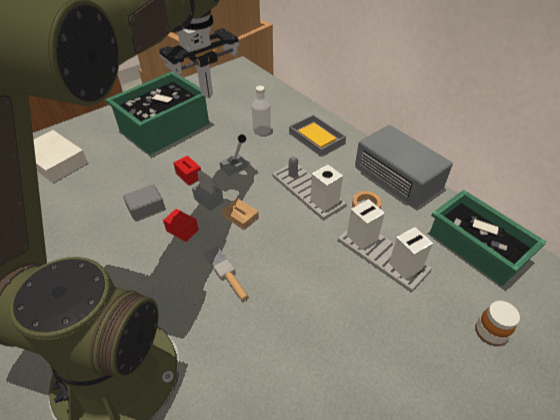

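The side view shows three tubs home, the key in the grey block (208,190), and the lever leaning away with its ball at (241,139). The ball's x reads 3 mm short of the expected 0.600, so I'll check from straight above.

Emit:
servo_tool([
  [0, 0, 0.02, 0, 0, 0, 0],
  [0, 0, 0.02, 0, 0, 0, 0],
  [0, 0, 0.02, 0, 0, 0, 0],
  [0, 0, 0.02, 0, 0, 0, 0],
  [0, 0, 0.015, -0.01, 0, 0, 0],
  [0, 0, 0, -0.02, 0, 0, 0],
  [0, 0, 0, 0, 0, 0, 0],
  [0, 0, 0, 0, 0, 0, 0],
])

```text
time_s: 65.45
ee_pos: [0.5981, 0.3785, 0.2907]
eef_rot: [-3.139, 0.002, 1.571]
force: [-1.1, 0.2, -0.8]
grip_width: 0.0005
grip_force: 0.0
```

Run:
```python
from h import *
st();c=snap('wrist');P=wpts(c)
box(c,P,.60,.38,.04,.03,.08,.12,.093,'ball')
m=(abs(P[...,0]-.56)<.06)&(abs(P[...,1]-.38)<.03);Q=P[m]
b=Q[Q[:,2]>.085];A=np.c_[2*b,np.ones(len(b))];s=np.linalg.lstsq(A,(b**2).sum(1),rcond=None)[0];print('sphere',s[:3].round(4),'r',np.sqrt(s[3]+s[:3]@s[:3]).round(4))
l=Q[(Q[:,2]>.045)&(Q[:,2]<.075)];print('rod',len(l),l.mean(0).round(4),np.polyfit(l[:,2],l[:,0],1).round(3))
```

```text
t 65.45 p [0.5981 0.3785 0.2907] rpy [-3.1387e+00  1.8000e-03  1.5708e+00] F [-1.1  0.2 -0.8] w 0.0005 gf 0.0 q [ 0.512  0.655  0.816 -0.     1.674  0.512]
ball n 377 px [276.5 179.5] centre 598.3 381.0 mean [598.3 381. ] size [24.8 25.4] ang 0.1 z 0.1003
sphere [0.5563 0.5078 0.2913] r 0.1655
rod 95 [0.5775 0.3823 0.0607] [0.541 0.545]
```

```bash
python3 -c "
from h import *
print(ctrl.hand_in())"
```

```text
the job is handed in; nothing more can be done
None
```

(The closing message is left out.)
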